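Set up the parrot's foraging corner

TASK

Load the parrot's foraging game with the three round pine cylinders: stand the thinnest upright in the middle of the small steel dish, the middle-sized one in the middle of the large steel dish and the thickest in the middle of the white tub base. Once that one is in, put the deep lid over the tub base and press it down until it snaps fully home. Leave the square pine block and the yellow ball where they are.

Things in the scene. Friction and masses are not known exactly. Their poses are not given: they have to be found in the camera images.
- cyl_small_center (a point): upright plain pine cylinder, height 50 mm, diameter 28 mm (the thinnest of the three), loose, about 16 g; the point is its centre, 25 mm above its underside; z is its axis
- cyl_medium_center (a point): upright plain pine cylinder, height 50 mm, diameter 40 mm (the middle one of the three), loose, about 33 g; the point is its centre, 25 mm above its underside; z is its axis
- cyl_large_center (a point): upright plain pine cylinder, height 50 mm, diameter 54 mm (the thickest of the three), loose, about 60 g; the point is its centre, 25 mm above its underside; z is its axis
- dish_small: small round steel dish, fixed to the counter, 72 mm across the rim, 14 mm high, inner floor 3 mm above the counter, 3 mm wall; origin: centre of its underside, z up
- dish_large: large round steel dish, fixed to the counter, 104 mm across the rim, 14 mm high, inner floor 3 mm above the counter, 3 mm wall; origin: centre of its underside, z up
- tub: shallow white square tub base, fixed: 122 mm flange, 3 mm thick (its top is the inner floor), wall 104 mm square outside, rim 21 mm above the counter and tapering in to an 88 mm opening; sprung nubs mid-side hold the lid 5 to 13 mm too high until a firm push (15 N is enough) down on its handle snaps it home onto the flange. Origin: centre of underside; x, y along its sides, z up
- lid_grip (a point): deep white square tub lid, loose, about 150 g, mouth down: 118 mm square, 56 mm high (inside 53), mouth 108 mm; on top a grey bar handle 60 mm along x, 16 mm along y, 30 mm high. Point: on the bar's middle, 22 mm above the lid's top, 78 mm above its lower edge (81 mm above the tub's origin when home). x, y along its sides; fits any of four ways round
- block_center (a point): bystander: square pine block 40 x 40 x 50 mm, upright, loose, not a cylinder; the point is its centre; z up
- ball_center (a point): bystander: yellow hard-plastic ball, diameter 44 mm, resting loose on a black rubber ring 52 mm across and 8 mm high at the far side; the point is its centre
Not all that is in view belongs to the job. What is shaped like the part that bears cyl_medium_center but purple or red is not meant.

How it is judged:
By the outcome, as a careful person would: the job done as asked, in the order asked, and still so for the second after the job is handed in, with the robot touching nothing.
It also fails if it takes over 120 s, if anything falls off the work surface, if the arm or the gripper's body presses on something with over 40 N, if the wrist force passes 120 N, or if a joint passes its speed limit or range.

ROBOT

A 7-joint arm with a two-finger parallel gripper is mounted at the origin on the work surface. World frame = base frame: x ahead of the robot, y to its left, z up, the work surface at z = 0. Lengths are in m, angles in rad, forces in N, time in s.
With the tool pointing down it reaches from about 0.425 to 0.875 m from the base axis. Payload 4.7 kg.
Tool frame: the origin (TCP) lies between the finger pads; the fingertips stand 8 mm ahead of it and the grasp point (between the pads) lies 11 mm behind it (ctrl.tip_extent is the z of the fingertips in the tool frame, in m); z points along the fingers, y is the direction in which the jaws open and shut (so a half turn about z gives the same grasp; the last joint's range is limited). The gripper opens to 87 mm and grips with 3 to 60 N. Pads are 19 mm wide; open, the fingers measure 117 mm over their backs; the gripper's body (75 mm by 190 mm) begins 51 mm behind the grasp point.
Start: joints at [-1.09, 0.321, -0.07, 1.45, 0.023, 1.371, -0.057], TCP at [0.293, 0.58, 0.231] pointing down, gripper open.
Joint ranges: [-2.86, 2.86], [-0.3, 2.09], [-1.38, 1.24], [0.06, 2.45], [-1.56, 4.7], [0.09, 2.05], [-2.69, 2.69]. Speed limits (rad/s): [2.57, 2.57, 3.14, 3.14, 3.14, 3.14, 3.14].

INTERFACE

Orientations are given as a rotation vector (axis times angle).
In Python, from cell import sensors, eyes, workorder, ctrl gives the robot as it stands.
- The arm moves only by the tool carry_out, never from a script. Its argument "deltas" is a list of rows, each an object of numbers: "ax", "ay", "az": the turn, a rotation vector about the tool's x, y, z in units of 8 degrees (1.0 is 8 degrees); "dx", "dy", "dz": the shift along the tool's x, y, z in units of 60 mm (1.0 is 60 mm); "hand": the closure in counts, from 0 (fully open) to 255 (shut). A call has exactly 10 rows; each row is the pose to reach, as a shift and turn from the pose commanded when the call began, along the tool's axes at that moment; what a row does not reach only later rows make up. A row lasts 1/8 s, in which the tool goes at most 62.5 mm and 10.7 degrees, less where a joint would pass 70% of its speed; a pose out of reach is approached as far as the arm can. A call with a gripper value outside its range is refused whole. The fingers move at their own pace and stop on an object; "newtons" is the grip in N (left out, the last holds). Time passes only in rows, so rows that repeat a pose let the fingers close, or fill a call up. It gives the time, the measured TCP pose, the force and the opening at its end, in the units of the state.
- sensors.sense(): the state, without advancing time (a new reading comes with each control period).
- eyes.camera(name): name is "side" or "top"; returns a dict with "frame" (400x640x3 uint8, red, green, blue), "fovy" (degrees; the focal length in pixels is half the picture's height over the tangent of half this angle, whatever the lens; pixels are square), "cx", "cy" (the principal point, pixels), "k1" (the pictures are not rectified: a ray, as slopes to the right and down, at radius r is drawn at 1 + k1 r^2 times it, then the intrinsics apply), "view" (4x4, takes a point from world to camera coordinates). Camera axes: x right, y up, looking along -z (the intrinsics and any distortion apply to the point x, -y, -z); pixel columns grow to the right and rows downward; lengths in m; the calibration is good to about 2 mm. A picture is of the moment at which its call begins. There is no depth.
- workorder.close_job(): hands the job in, once; it reports no verdict.
Trained networks look in a picture, given as the dict that the camera call returned (one of the last four; its "shot" number tells which), for a name from the list of things; names that differ only in an ending like _2 or _b are one class to them, and where a whole thing is asked for, a point or a joint stands for the part that bears it (a point fixed in the world has none). Each returns a list of dicts, best first, with "confidence" (0 to 1); they miss things now and then, are a little off and sometimes report something else, mostly with a low value. They report only what shows in the picture. A call takes as long as a camera call. They do not tell look-alikes from the thing itself.
- eyes.spot_in(picture, target): "extent" ([left, top, right, bottom] in pixels, round what is visible of it).
- eyes.silhouettes(picture, target): "pixels" (400x640 bool, what is visible of it) and "extent" ([left, top, right, bottom] in pixels, round what is visible of it).
The state is a dict: "clock": time; "q": joint angles; "qd": joint speeds; "effort": joint torques, N m; "tcp_pos": TCP position; "ee_rot": TCP orientation; "force": force on the tool from outside, world axes, zero at the start; "ft_torque": the same for the moment, N m; "width": finger opening in m.
Only numpy, scipy, OpenCV 4.12 (cv2) and the standard library are available. Lean on these libraries where they do the work, as an engineer would, in place of code of your own. Each camera call takes 0.05 s, during which the arm holds its last target.

## Working session

There is one attempt and no reset: what is moved stays moved. The work goes in short steps, Python scripts to look and compute and a tool call to move; the robot and the scene stay as the last step left them, time stands still between calls to the robot, and variables do not carry over. Pictures are saved under pics/ and viewed, and the job is handed in when it is done.

Besides the shell and the picture viewer there is one more tool, called after "Emit:" by a JSON object that holds its "name" and its "arguments". carry_out: Moves the arm, as the interface text tells. Its arguments: {"type":"object","properties":{"deltas":{"type":"array"},"newtons":{"type":"number"}},"required":["deltas"]}

```bash
ls -la; mkdir -p pics; python3 - <<'E'
from cell import sensors, eyes, workorder, ctrl
import cv2
print(sensors.sense(), ctrl.tip_extent)
for n in("side","top"):
    p=eyes.camera(n); cv2.imwrite(f"pics/{n}0.png",p["frame"][:,:,::-1]); print({k:v for k,v in p.items() if k!="frame"})
E
```

```text
total 12
drwxr-xr-x  3 agent agent 4096 Dec  6 01:16 .
drwxr-xr-x 23 root  root  4096 Dec  6 01:16 ..
drwxr-xr-x  2 agent agent 4096 Dec  6 01:16 pics
{'clock': 0.0, 'q': array([-1.08989126,  0.32177121, -0.07010926,  1.45164155,  0.02262596,
        1.37079015, -0.05687013]), 'qd': array([ 2.74099607e-04,  1.66890365e-03,  1.45442257e-03, -9.09101045e-04,
        2.72952850e-05, -2.64057521e-04, -6.20400247e-04]), 'effort': array([-1.42706158e-03, -4.91296828e+01, -4.04959833e-01, -3.12529635e+01,
       -6.41540461e-02,  4.37186623e-02,  2.04994844e-04]), 'tcp_pos': array([0.29232698, 0.57997302, 0.22951211]), 'ee_rot': array([-7.26409728e-01, -3.05613860e+00,  2.82157675e-03]), 'force': array([0.27862351, 0.19130235, 0.10416551]), 'ft_torque': array([ 0.01386999,  0.03312711, -0.03864768]), 'width': 0.08733740567343017} 0.008
{'fovy': 50.92683094538101, 'cx': 319.3917421094301, 'cy': 200.82333216546226, 'k1': 0.0055360271464769285, 'view': array([[ 0.99878564, -0.04906624, -0.00444413, -0.58477318],
       [ 0.03927077,  0.73841592,  0.67320112, -0.06376975],
       [-0.02974983, -0.67255813,  0.73944608, -1.11488591],
       [ 0.        ,  0.        ,  0.        ,  1.        ]]), 'shot': 1}
{'fovy': 47.972351751999035, 'cx': 317.64102153500534, 'cy': 204.09199413845315, 'k1': -0.06464222280571791, 'view': array([[-0.01630679, -0.99973561, -0.01621114,  0.0159604 ],
       [ 0.98521745, -0.01883098,  0.1702703 , -0.57962738],
       [-0.17053055, -0.01319494,  0.98526404, -1.04963526],
       [ 0.        ,  0.        ,  0.        ,  1.        ]]), 'shot': 2}
```

View pics/side0.png

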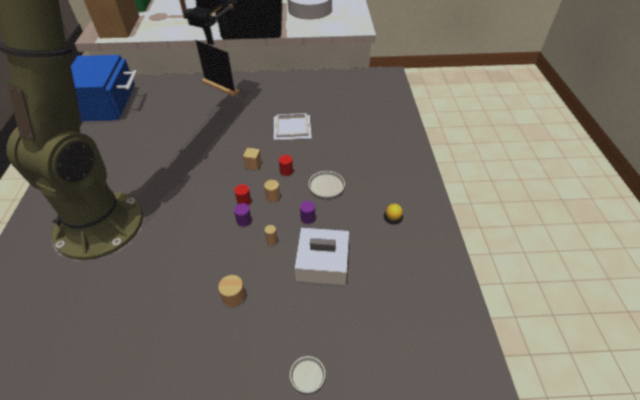

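View pics/top0.png

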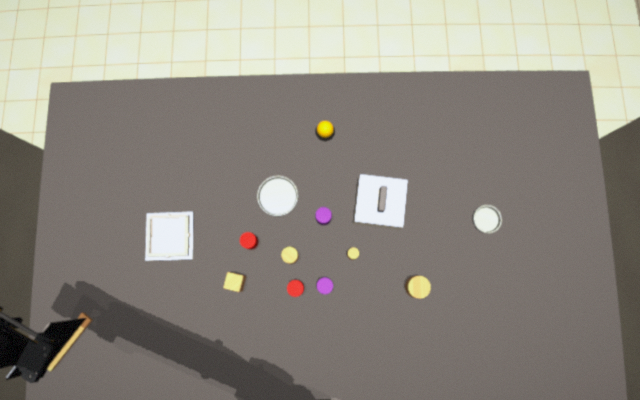

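The side view shows the small cylinder at (270,235), the medium at (272,190), the large at (231,290) and the square block at (252,158). The lid is at (322,255), the large dish at (327,185), the small dish at (307,374), the tub at (293,126) and the ball at (394,212). The purple and red cylinders are decoys. Next I measure from both views.

```bash
cat > h.py <<'E'
from cell import sensors, eyes, workorder, ctrl
import numpy as np, cv2
from scipy.optimize import least_squares
from scipy.spatial.transform import Rotation as R
def proj(p,X):
    X=np.atleast_2d(X); V=p["view"]; c=X@V[:3,:3].T+V[:3,3]
    s=np.c_[c[:,0]/-c[:,2],-c[:,1]/-c[:,2]]; r2=(s**2).sum(1,keepdims=True)
    s=s*(1+p["k1"]*r2); f=200/np.tan(np.radians(p["fovy"])/2)
    return s*f+[p["cx"],p["cy"]]
def ray(p,uv):
    f=200/np.tan(np.radians(p["fovy"])/2); d=(np.array(uv,float)-[p["cx"],p["cy"]])/f; s=d.copy()
    for _ in range(10): s=d/(1+p["k1"]*(s@s))
    V=p["view"]; Rm=V[:3,:3]; o=-Rm.T@V[:3,3]; w=Rm.T@np.array([s[0],-s[1],-1]); return o,w/np.linalg.norm(w)
def onz(p,uv,z):
    o,w=ray(p,uv); return o+w*(z-o[2])/w[2]
t=np.linspace(0,2*np.pi,48,endpoint=False)
def cyl(d,z0,z1): return np.vstack([np.c_[d/2*np.cos(t),d/2*np.sin(t),0*t+z] for z in(z0,z1)])
def box(a,b,z0,z1): return np.array([[x,y,z] for x in(-a/2,a/2) for y in(-b/2,b/2) for z in(z0,z1)])
LID=np.vstack([box(.118,.118,-.078,-.022),box(.06,.016,-.022,.008)])
SH={"cyl_small_center":cyl(.028,-.025,.025),"cyl_medium_center":cyl(.04,-.025,.025),"cyl_large_center":cyl(.054,-.025,.025),
"dish_small":cyl(.072,0,.014),"dish_large":cyl(.104,0,.014),"tub":np.vstack([box(.122,.122,0,.003),box(.104,.104,.003,.02)]),"lid_grip":box(.118,.118,-.078,-.022),
"block_center":box(.04,.04,-.025,.025),"ball_center":None}
def hullbox(p,X):
    u=proj(p,X); return np.r_[u.min(0),u.max(0)]
def fit(ps,exts,shape,x0,yaw=0):
    Rz=R.from_euler("z",yaw).as_matrix()
    def f(x):
        S=shape@Rz.T+x
        return np.concatenate([hullbox(p,S)-np.array(e) for p,e in zip(ps,exts)])
    s=least_squares(f,x0,loss="soft_l1"); return s.x,f(s.x)
E
python3 - <<'E'
from h import *
ps={n:eyes.camera(n) for n in("side","top")}
np.set_printoptions(precision=4,suppress=True)
for t_ in SH:
    for n,p in ps.items():
        for r in eyes.silhouettes(p,t_)[:5]:
            m=r["pixels"]; ys,xs=np.nonzero(m)
            print(t_,n,round(r["confidence"],2),np.round(r["extent"],1),"mask",xs.min(),ys.min(),xs.max()+1,ys.max()+1,"cent",xs.mean().round(1),ys.mean().round(1),"rect",[np.round(v,1) for v in cv2.minAreaRect(np.c_[xs,ys].astype(np.float32))], "col",p["frame"][m].mean(0).round())
E
```

```text
cyl_small_center side 0.7 [263.4 224.  277.4 246.1] mask 265 224 278 245 cent 271.0 234.3 rect [array([271. , 234.2]), array([20.2, 11.8]), np.float64(80.5)] col [129. 106.  76.]
cyl_small_center top 0.6 [353.9 174.4 406.5 231. ] mask 353 175 408 229 cent 380.1 201.9 rect [array([380. , 201.9]), array([50.7, 50.8]), np.float64(6.3)] col [220. 223. 228.]
cyl_small_center top 0.59 [346.4 245.3 356.7 259.3] mask 347 249 358 259 cent 352.3 253.7 rect [array([352. , 253.5]), array([ 9., 10.]), np.float64(90.0)] col [224. 218. 139.]
cyl_medium_center side 0.89 [299.9 198.3 314.3 226.1] mask 300 201 315 224 cent 307.1 211.9 rect [array([307., 212.]), array([22., 14.]), np.float64(90.0)] col [86. 45. 97.]
cyl_medium_center side 0.71 [264.1 181.4 279.7 203. ] mask 264 180 280 202 cent 271.8 190.2 rect [array([271.8, 190.3]), array([21.8, 14.3]), np.float64(81.9)] col [136. 112.  78.]
cyl_medium_center side 0.57 [235.6 204.4 251.3 227. ] mask 234 204 251 226 cent 242.2 214.5 rect [array([242.1, 214.5]), array([21.8, 14.6]), np.float64(76.0)] col [85. 43. 96.]
cyl_medium_center side 0.54 [233.1
[... 3247 characters left out ...]
223. 228.]
block_center side 0.74 [244.4 151.  262.7 168.2] mask 244 148 261 168 cent 252.1 157.4 rect [array([252. , 157.5]), array([19., 16.]), np.float64(90.0)] col [136. 113.  78.]
block_center top 0.53 [224.2 272.4 245.8 291.3] mask 224 272 246 292 cent 234.7 281.7 rect [array([234.7, 281.7]), array([19.6, 17.5]), np.float64(14.0)] col [209. 202. 131.]
ball_center side 0.78 [385.8 201.7 403.7 221.9] mask 386 204 403 221 cent 393.8 211.5 rect [array([394., 212.]), array([16., 16.]), np.float64(90.0)] col [158. 134.  47.]
ball_center top 0.53 [316.8 120.  333.5 139.6] mask 317 121 334 138 cent 324.6 129.0 rect [array([325., 129.]), array([16., 16.]), np.float64(90.0)] col [208. 184.  14.]
```

```bash
cat >> h.py <<'E'
from scipy.optimize import minimize
def parts(name):
    return [LID[:8],LID[8:]] if name=="lid_grip" else [SH[name][:8],SH[name][8:]] if name=="tub" else [SH[name]]
def render(p,name,x,yaw,K=4):
    Rz=R.from_euler("z",yaw).as_matrix(); im=np.zeros((400*K,640*K),np.uint8)
    for S in parts(name):
        u=(proj(p,S@Rz.T+x)+.5)*K
        cv2.fillConvexPoly(im,cv2.convexHull(np.round(u*16).astype(np.int32)),1,shift=4)
    return cv2.resize(im.astype(np.float32),(640,400),interpolation=cv2.INTER_AREA)
def mfit(ps,masks,name,x0,yaw=None):
    fy=yaw is not None
    def c(v,full=False):
        cs=[]
        for p,m in zip(ps,masks):
            r=render(p,name,v[:3],v[3] if fy else 0); cs.append(np.abs(r-m).sum()/m.sum())
        return cs if full else sum(cs)
    v0=np.r_[x0,[yaw] if fy else []]
    st=[.004,.004,.004]+([.08] if fy else [])
    s=minimize(c,v0,method="Nelder-Mead",options=dict(initial_simplex=np.vstack([v0]+[v0+np.eye(len(v0))[i]*st[i] for i in range(len(v0))]),xatol=1e-5,fatol=1e-4,maxiter=250))
    return s.x,c(s.x,True)
def getmask(p,name,near,rad=8):
    best=None
    for r in eyes.silhouettes(p,name):
        ys,xs=np.nonzero(r["pixels"]); d=np.hypot(xs.mean()-near[0],ys.mean()-near[1])
        if d<rad and (best is None or d<best[0]): best=(d,r["pixels"].astype(np.float32))
    return best and best[1]
NEAR={"cyl_small_center":((271,234),(352,253.5)),"cyl_medium_center":((272,190),(289.5,255)),"cyl_large_center":((231.7,290),(417,286.7)),
"dish_small":((307.5,374),(486,219)),"dish_large":((326.5,184),(277,195.5)),"tub":((292,125.7),(169,236)),"lid_grip":((321,256),(380,202)),
"block_center":((252,157.5),(234.7,281.7)),"ball_center":((394,211.5),(324.6,129))}
E
cat > m.py <<'E'
from h import *
import sys
np.set_printoptions(precision=4,suppress=True)
ps=[eyes.camera(n) for n in("side","top")]
H={"dish_small":0,"dish_large":0,"tub":0,"lid_grip":.078,"ball_center":.028}
for name,nr in NEAR.items():
    if len(sys.argv)>1 and name not in sys.argv[1:]: continue
    ms=[getmask(p,name,n) for p,n in zip(ps,nr)]
    if any(m is None for m in ms): print(name,"missing",[m is None for m in ms]); continue
    cs=[]
    for m in ms: ys,xs=np.nonzero(m); cs.append((xs.mean(),ys.mean()))
    # midpoint triangulation of centroids
    (o1,w1),(o2,w2)=[ray(p,c) for p,c in zip(ps,cs)]
    ab=np.linalg.lstsq(np.c_[w1,-w2],o2-o1,rcond=None)[0]; A=o1+ab[0]*w1;B=o2+ab[1]*w2
    print(name,"tri",(A+B)/2,"gap",np.linalg.norm(A-B))
    if name=="ball_center": continue
    x0=(A+B)/2; x0[2]=H.get(name,.025)
    for yw in ([-.1,.1] if name in("tub","lid_grip","block_center") else [None]):
        v,e=mfit(ps,ms,name,x0,yw); print("   fit",v,"err",np.array(e))
E
python3 m.py
```

```text
cyl_small_center tri [ 0.4591 -0.0774  0.0276] gap 0.0006004295262796737
   fit [ 0.459  -0.077   0.0265] err [0.0991 0.1042]
cyl_medium_center tri [0.4585 0.0764 0.0277] gap 0.0007237543087565053
   fit [0.4581 0.0763 0.0278] err [0.1112 0.1347]
cyl_large_center tri [ 0.3768 -0.2327  0.0294] gap 0.0005081109079242365
   fit [ 0.3766 -0.2322  0.0277] err [0.0652 0.1447]
dish_small tri [ 0.5403 -0.4212  0.0106] gap 1.265272052323825e-06
   fit [ 0.5403 -0.4199  0.0012] err [0.0725 0.179 ]
dish_large tri [0.6104 0.1104 0.0082] gap 0.001109150663106711
   fit [0.6103 0.1116 0.0015] err [0.0785 0.1028]
tub tri [0.512  0.3854 0.008 ] gap 0.0008693813758591055
   fit [0.5128 0.3881 0.0025 0.0269] err [0.0675 0.0366]
   fit [0.5125 0.3883 0.0018 0.0249] err [0.0695 0.0363]
lid_grip tri [ 0.585  -0.1497  0.0292] gap 0.0017157750161805757
   fit [ 0.5853 -0.1475  0.0787 -0.1405] err [0.0403 0.0331]
   fit [ 0.5854 -0.1474  0.0785 -0.1436] err [0.04   0.0331]
block_center tri [0.3964 0.2113 0.0289] gap 0.00031270444300037805
   fit [ 0.3964  0.2119  0.0272 -0.1122] err [0.1128 0.2994]
   fit [ 0.3964  0.2121  0.0272 -0.0912] err [0.1126 0.2985]
ball_center tri [ 0.7815 -0.0155  0.0254] gap 0.001365842374457387
```

```bash
cat > g.py <<'E'
from h import *
def go(x,y,z,jaw=None):
    s=sensors.sense(); p=s["tcp_pos"]; Rm=R.from_rotvec(s["ee_rot"]).as_matrix()
    cj=np.arctan2(Rm[1,1],Rm[0,1])
    if jaw is None: jaw=cj
    d=(jaw-cj+np.pi/2)%np.pi-np.pi/2; j=cj+d
    yv=np.array([np.cos(j),np.sin(j),0]); zv=np.array([0,0,-1.]); T=np.c_[np.cross(yv,zv),yv,zv]
    rv=R.from_matrix(Rm.T@T).as_rotvec()/np.radians(8); dv=Rm.T@(np.array([x,y,z])-p)/.06
    print("d",dv.round(3),"a",rv.round(3))
def st():
    s=sensors.sense(); Rm=R.from_rotvec(s["ee_rot"]).as_matrix()
    print("t",round(s["clock"],2),"tcp",s["tcp_pos"].round(4),"jawdeg",np.degrees(np.arctan2(Rm[1,1],Rm[0,1])).round(1),"zax",Rm[:,2].round(3),"w",round(s["width"],4),"F",s["force"].round(1),"q",s["q"].round(2))
E
python3 - <<'E'
from g import *
st()
p=eyes.camera("top")
for uv in((323,215),(325,286),(295,288),(248,240)): print(onz(p,uv,.04).round(3))
go(.459,-.077,.2,np.radians(60))
go(.459,-.077,.2,np.radians(90))
im=p["frame"][160:310,210:450,::-1]; cv2.imwrite("pics/c1.png",cv2.resize(im,None,fx=3,fy=3,interpolation=cv2.INTER_CUBIC))
E
```

```text
t 2.1 tcp [0.2925 0.5805 0.2306] jawdeg 63.3 zax [ 0.  0. -1.] w 0.087 F [-0.3  0.3  0.6] q [-1.09  0.32 -0.07  1.45  0.02  1.37 -0.06]
[ 0.554 -0.007  0.04 ]
[ 0.382 -0.009  0.04 ]
[0.378 0.063 0.04 ]
[0.496 0.178 0.04 ]
d [-7.408 -8.537  0.51 ] a [0.    0.    0.407]
d [-7.408 -8.537  0.51 ] a [ 0.000e+00  1.000e-03 -3.343e+00]
```

View pics/c1.png

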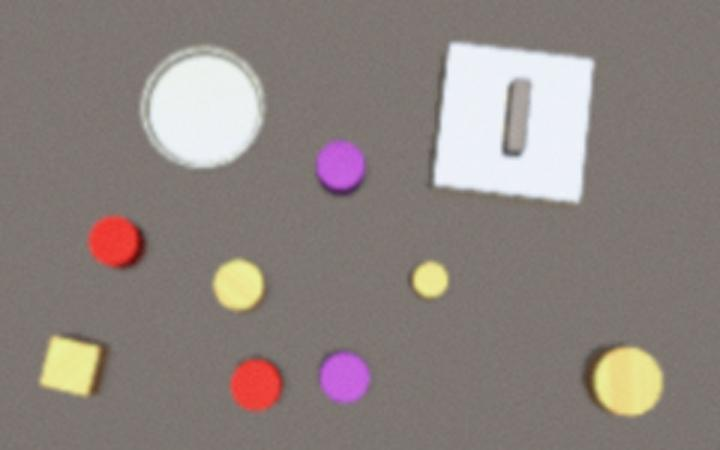

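The crop shows the small pine cylinder at (430,280), the medium at (239,285) and the large at (628,381). The red and purple decoys leave room for the fingers at the current jaw angle of 63°. Going for the small one.

Emit:
{"name": "carry_out", "arguments": {"deltas": [{"dx": -0.7,"dy": -0.8,"dz": 0,"hand": 60},{"dx": -1.4,"dy": -1.6,"dz": 0,"hand": 60},{"dx": -2.1,"dy": -2.4,"dz": 0,"hand": 60},{"dx": -2.8,"dy": -3.2,"dz": 0,"hand": 60},{"dx": -3.5,"dy": -4.0,"dz": 0,"hand": 60},{"dx": -4.2,"dy": -4.8,"dz": 0,"hand": 60},{"dx": -4.9,"dy": -5.6,"dz": 0,"hand": 60},{"dx": -5.6,"dy": -6.4,"dz": 0.2,"hand": 60},{"dx": -6.2,"dy": -7.2,"dz": 0.4,"hand": 60},{"dx": -6.6,"dy": -7.6,"dz": 0.5,"hand": 60}], "newtons": 15}}

```text
invalid input
```

```bash
python3 -c "
from g import *
st();go(.459,-.077,.1);go(.459,-.077,.026)"
```

```text
t 2.15 tcp [0.2926 0.5804 0.2306] jawdeg 63.3 zax [ 0.  0. -1.] w 0.0869 F [-0.7 -0.6 -0.1] q [-1.09  0.32 -0.07  1.45  0.02  1.37 -0.06]
d [-7.408 -8.537  2.176] a [ 0.  0. -0.]
d [-7.408 -8.537  3.41 ] a [ 0.  0. -0.]
```

Emit:
{"name": "carry_out", "arguments": {"deltas": [{"ax": 0,"ay": 0,"az": 0,"dx": -0.7,"dy": -0.8,"dz": 0,"hand": 60},{"ax": 0,"ay": 0,"az": 0,"dx": -1.4,"dy": -1.6,"dz": 0,"hand": 60},{"ax": 0,"ay": 0,"az": 0,"dx": -2.1,"dy": -2.4,"dz": 0,"hand": 60},{"ax": 0,"ay": 0,"az": 0,"dx": -2.8,"dy": -3.2,"dz": 0,"hand": 60},{"ax": 0,"ay": 0,"az": 0,"dx": -3.5,"dy": -4.0,"dz": 0,"hand": 60},{"ax": 0,"ay": 0,"az": 0,"dx": -4.2,"dy": -4.8,"dz": 0,"hand": 60},{"ax": 0,"ay": 0,"az": 0,"dx": -4.9,"dy": -5.6,"dz": 0,"hand": 60},{"ax": 0,"ay": 0,"az": 0,"dx": -5.6,"dy": -6.4,"dz": 0.2,"hand": 60},{"ax": 0,"ay": 0,"az": 0,"dx": -6.2,"dy": -7.2,"dz": 0.4,"hand": 60},{"ax": 0,"ay": 0,"az": 0,"dx": -6.6,"dy": -7.6,"dz": 0.5,"hand": 60}], "newtons": 15}}

```text
clock: 3.4
tcp_pos: [0.4409, -0.0079, 0.2005]
ee_rot: [0.73, 3.055, 0.001]
force: [1.0, 0.9, 0.3]
width: 0.0666
```

```bash
python3 -c "
from g import *
st();go(.459,-.077,.1);go(.459,-.077,.026)"
```

```text
t 3.4 tcp [ 0.4409 -0.0079  0.2005] jawdeg 63.1 zax [ 0.001  0.001 -1.   ] w 0.0666 F [1.  0.9 0.3] q [-0.55 -0.14  0.47  2.    0.07  1.27  1.  ]
d [-0.789 -0.893  1.675] a [ 0.007  0.003 -0.   ]
d [-0.789 -0.894  2.908] a [ 0.007  0.003 -0.   ]
```

Emit:
{"name": "carry_out", "arguments": {"deltas": [{"ax": 0,"ay": 0,"az": 0,"dx": -0.5,"dy": -0.5,"dz": 0.5,"hand": 60},{"ax": 0,"ay": 0,"az": 0,"dx": -0.79,"dy": -0.89,"dz": 1.0,"hand": 60},{"ax": 0,"ay": 0,"az": 0,"dx": -0.79,"dy": -0.89,"dz": 1.5,"hand": 60},{"ax": 0,"ay": 0,"az": 0,"dx": -0.79,"dy": -0.89,"dz": 2.0,"hand": 60},{"ax": 0,"ay": 0,"az": 0,"dx": -0.79,"dy": -0.89,"dz": 2.5,"hand": 60},{"ax": 0,"ay": 0,"az": 0,"dx": -0.79,"dy": -0.89,"dz": 2.9,"hand": 60},{"ax": 0,"ay": 0,"az": 0,"dx": -0.79,"dy": -0.89,"dz": 2.9,"hand": 255},{"ax": 0,"ay": 0,"az": 0,"dx": -0.79,"dy": -0.89,"dz": 2.9,"hand": 255},{"ax": 0,"ay": 0,"az": 0,"dx": -0.79,"dy": -0.89,"dz": 2.9,"hand": 255},{"ax": 0,"ay": 0,"az": 0,"dx": -0.79,"dy": -0.89,"dz": 2.9,"hand": 255}], "newtons": 15}}

```text
clock: 4.65
tcp_pos: [0.46, -0.0739, 0.0274]
ee_rot: [0.726, 3.055, 0.001]
force: [-0.1, -1.0, 0.5]
width: 0.0344
```

```bash
python3 -c "
from g import *
st();go(.54,-.4205,.15);go(.54,-.4205,.03)"
```

```text
t 4.65 tcp [ 0.46   -0.0739  0.0274] jawdeg 63.3 zax [ 0.002  0.    -1.   ] w 0.0344 F [-0.1 -1.   0.5] q [-0.46  0.16  0.6   2.13 -0.11  0.88  1.31]
d [-3.793 -4.557 -2.043] a [ 0.009  0.01  -0.   ]
d [-3.79  -4.559 -0.043] a [ 0.009  0.01  -0.   ]
```

Emit:
{"name": "carry_out", "arguments": {"deltas": [{"ax": 0,"ay": 0,"az": 0,"dx": 0,"dy": 0,"dz": 0,"hand": 255},{"ax": 0,"ay": 0,"az": 0,"dx": 0,"dy": 0,"dz": 0,"hand": 255},{"ax": 0,"ay": 0,"az": 0,"dx": 0,"dy": 0,"dz": 0,"hand": 255},{"ax": 0,"ay": 0,"az": 0,"dx": 0,"dy": 0,"dz": 0,"hand": 255},{"ax": 0,"ay": 0,"az": 0,"dx": 0,"dy": 0,"dz": -0.3,"hand": 255},{"ax": 0,"ay": 0,"az": 0,"dx": 0,"dy": 0,"dz": -0.7,"hand": 255},{"ax": 0,"ay": 0,"az": 0,"dx": 0,"dy": 0,"dz": -1.1,"hand": 255},{"ax": 0,"ay": 0,"az": 0,"dx": 0,"dy": 0,"dz": -1.5,"hand": 255},{"ax": 0,"ay": 0,"az": 0,"dx": 0,"dy": 0,"dz": -1.9,"hand": 255},{"ax": 0,"ay": 0,"az": 0,"dx": 0,"dy": 0,"dz": -2.2,"hand": 255}]}}

```text
clock: 5.9
tcp_pos: [0.4593, -0.074, 0.1593]
ee_rot: [0.727, 3.056, 0.0]
force: [-0.1, -0.8, -0.9]
width: 0.0274
```

```bash
python3 -c "
from g import *
st();go(.54,-.4205,.15);go(.54,-.4205,.03)
for n in ('side','top'):
    p=eyes.camera(n); cv2.imwrite(f'pics/{n}1.png',p['frame'][:,:,::-1])
"
```

```text
t 5.9 tcp [ 0.4593 -0.074   0.1593] jawdeg 63.3 zax [ 0.001  0.    -1.   ] w 0.0274 F [-0.1 -0.8 -0.9] q [-0.5  -0.05  0.59  2.    0.03  1.18  1.19]
d [-3.8   -4.552  0.155] a [ 0.003  0.003 -0.   ]
d [-3.799 -4.553  2.155] a [ 0.003  0.003 -0.   ]
```

View pics/side1.png

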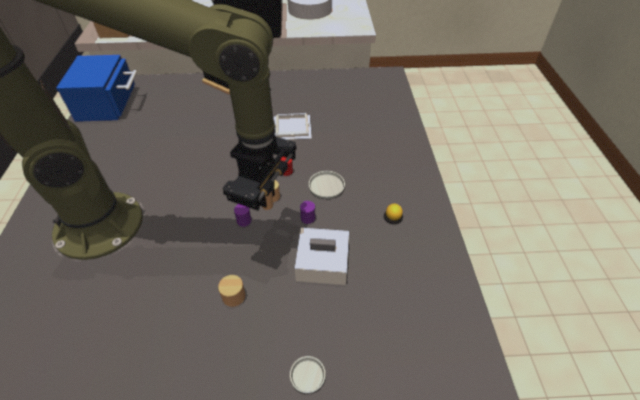

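Emit:
{"name": "carry_out", "arguments": {"deltas": [{"ax": 0,"ay": 0,"az": 0,"dx": -0.6,"dy": -0.7,"dz": 0,"hand": 255},{"ax": 0,"ay": 0,"az": 0,"dx": -1.2,"dy": -1.4,"dz": 0,"hand": 255},{"ax": 0,"ay": 0,"az": 0,"dx": -1.8,"dy": -2.1,"dz": 0,"hand": 255},{"ax": 0,"ay": 0,"az": 0,"dx": -2.4,"dy": -2.8,"dz": 0,"hand": 255},{"ax": 0,"ay": 0,"az": 0,"dx": -3.0,"dy": -3.5,"dz": 0,"hand": 255},{"ax": 0,"ay": 0,"az": 0,"dx": -3.5,"dy": -4.1,"dz": 0.3,"hand": 255},{"ax": 0,"ay": 0,"az": 0,"dx": -3.8,"dy": -4.5,"dz": 0.7,"hand": 255},{"ax": 0,"ay": 0,"az": 0,"dx": -3.8,"dy": -4.55,"dz": 1.1,"hand": 255},{"ax": 0,"ay": 0,"az": 0,"dx": -3.8,"dy": -4.55,"dz": 1.3,"hand": 255},{"ax": 0,"ay": 0,"az": 0,"dx": -3.8,"dy": -4.55,"dz": 1.3,"hand": 255}]}}

```text
clock: 7.25
tcp_pos: [0.5396, -0.4191, 0.079]
ee_rot: [-0.725, -3.054, -0.002]
force: [-0.3, 0.4, 0.2]
width: 0.0276
```

```bash
python3 -c "
from g import *
st();go(.54,-.4205,.0315)"
```

```text
t 7.25 tcp [ 0.5396 -0.4191  0.079 ] jawdeg 63.3 zax [-0.002  0.002 -1.   ] w 0.0276 F [-0.3  0.4  0.2] q [ 0.09  0.59  0.74  1.55 -0.42  1.17  2.02]
d [-0.018 -0.018  0.791] a [ 0.004 -0.019  0.   ]
```

Emit:
{"name": "carry_out", "arguments": {"deltas": [{"ax": 0,"ay": 0,"az": 0,"dx": -0.02,"dy": -0.02,"dz": 0.4,"hand": 255},{"ax": 0,"ay": 0,"az": 0,"dx": -0.02,"dy": -0.02,"dz": 0.65,"hand": 255},{"ax": 0,"ay": 0,"az": 0,"dx": -0.02,"dy": -0.02,"dz": 0.75,"hand": 255},{"ax": 0,"ay": 0,"az": 0,"dx": -0.02,"dy": -0.02,"dz": 0.79,"hand": 255},{"ax": 0,"ay": 0,"az": 0,"dx": -0.02,"dy": -0.02,"dz": 0.8,"hand": 255},{"ax": 0,"ay": 0,"az": 0,"dx": -0.02,"dy": -0.02,"dz": 0.8,"hand": 255},{"ax": 0,"ay": 0,"az": 0,"dx": -0.02,"dy": -0.02,"dz": 0.8,"hand": 60},{"ax": 0,"ay": 0,"az": 0,"dx": -0.02,"dy": -0.02,"dz": 0.8,"hand": 60},{"ax": 0,"ay": 0,"az": 0,"dx": -0.02,"dy": -0.02,"dz": 0.8,"hand": 60},{"ax": 0,"ay": 0,"az": 0,"dx": -0.02,"dy": -0.02,"dz": 0.8,"hand": 60}]}}

```text
clock: 8.5
tcp_pos: [0.5406, -0.422, 0.0326]
ee_rot: [0.726, 3.056, 0.0]
force: [-0.0, 0.9, -0.5]
width: 0.0595
```

```bash
python3 -c "
from g import *
st();go(.458,.0763,.2)"
```

```text
t 8.5 tcp [ 0.5406 -0.422   0.0326] jawdeg 63.3 zax [ 0.  0. -1.] w 0.0595 F [-0.   0.9 -0.5] q [ 0.11  0.64  0.72  1.58 -0.46  1.1   2.04]
d [ 4.966  6.797 -2.79 ] a [ 0.     0.001 -0.   ]
```

Emit:
{"name": "carry_out", "arguments": {"deltas": [{"ax": 0,"ay": 0,"az": 0,"dx": 0,"dy": 0,"dz": -0.5,"hand": 60},{"ax": 0,"ay": 0,"az": 0,"dx": 0,"dy": 0,"dz": -1.2,"hand": 60},{"ax": 0,"ay": 0,"az": 0,"dx": 0.2,"dy": 0.3,"dz": -2.0,"hand": 60},{"ax": 0,"ay": 0,"az": 0,"dx": 0.7,"dy": 1.0,"dz": -2.7,"hand": 60},{"ax": 0,"ay": 0,"az": 0,"dx": 1.3,"dy": 1.8,"dz": -2.7,"hand": 60},{"ax": 0,"ay": 0,"az": 0,"dx": 1.9,"dy": 2.6,"dz": -2.7,"hand": 60},{"ax": 0,"ay": 0,"az": 0,"dx": 2.5,"dy": 3.4,"dz": -2.7,"hand": 60},{"ax": 0,"ay": 0,"az": 0,"dx": 3.1,"dy": 4.2,"dz": -2.7,"hand": 60},{"ax": 0,"ay": 0,"az": 0,"dx": 3.7,"dy": 5.0,"dz": -2.7,"hand": 60},{"ax": 0,"ay": 0,"az": 0,"dx": 4.3,"dy": 5.8,"dz": -2.7,"hand": 60}]}}

```text
clock: 9.75
tcp_pos: [0.4662, 0.0067, 0.195]
ee_rot: [0.727, 3.055, 0.002]
force: [1.0, -0.6, -0.4]
width: 0.0668
```

```bash
python3 m.py cyl_small_center dish_small; cat > n.py <<'E'
from g import *
import sys
st()
ps=[eyes.camera(n) for n in("side","top")]
for i,p in enumerate(ps): cv2.imwrite(f"pics/{sys.argv[1]}{i}.png",p["frame"][:,:,::-1])
for a in sys.argv[2:]:
    v=list(map(float,a.split(","))); 
    if len(v)>3: v[3]=np.radians(v[3])
    go(*v)
E
python3 n.py a .458,.0763,.2 .458,.0763,.026
```

```text
cyl_small_center missing [True, True]
dish_small tri [ 0.5391 -0.4217  0.0028] gap 0.00069116137748354
   fit [ 0.54   -0.4196  0.0018] err [0.5383 0.7665]
t 10.05 tcp [0.467  0.0035 0.1947] jawdeg 63.1 zax [ 0. -0. -1.] w 0.0664 F [-0.1 -0.3  0. ] q [-0.69 -0.08  0.6   1.95  0.05  1.25  1.  ]
d [ 0.685  1.018 -0.09 ] a [-0.     0.002  0.   ]
d [0.686 1.018 2.81 ] a [-0.     0.002  0.   ]
```

```bash
python3 - <<'E'
from h import *
ps=[eyes.camera(n) for n in("side","top")]
a=cv2.resize(ps[0]["frame"][330:400,260:360],None,fx=4,fy=4,interpolation=cv2.INTER_CUBIC)
b=cv2.resize(ps[1]["frame"][185:255,440:540],None,fx=4,fy=4,interpolation=cv2.INTER_CUBIC)
cv2.imwrite("pics/sd.png",np.hstack([a,b])[:,:,::-1])
np.set_printoptions(precision=4,suppress=True)
# pine colour segmentation
ms=[]
for p,(x0,y0,x1,y1) in zip(ps,((285,335,330,398),(470,200,505,240))):
    f=p["frame"].astype(int); m=(np.minimum(f[...,0],f[...,1])-f[...,2]>25); mm=np.zeros(m.shape,np.float32); mm[y0:y1,x0:x1]=m[y0:y1,x0:x1]; ms.append(mm); ys,xs=np.nonzero(mm); print(mm.sum(),xs.min(),xs.max(),ys.min(),ys.max())
print(mfit(ps,ms,"cyl_small_center",[.54,-.42,.028]))
E
```

```text
194.0 301 314 360 379
137.0 484 499 210 222
(array([ 0.5427, -0.4211,  0.034 ]), [np.float32(0.59664947), np.float32(0.4283759)])
```

View pics/sd.png

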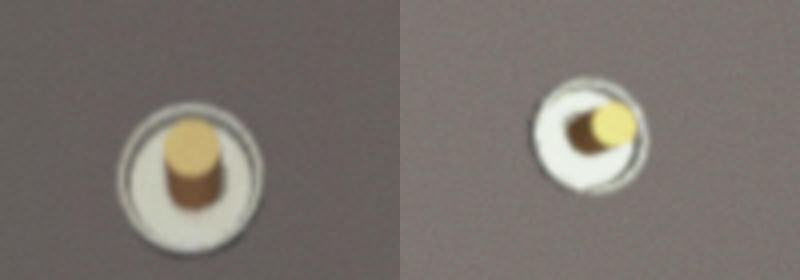

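```bash
python3 - <<'E'
from h import *
ps=[eyes.camera(n) for n in("side","top")]
print(onz(ps[0],(307.5,366.3),.053),onz(ps[1],(493,215.8),.053))
# dish rim centres (crop ellipse)
print(onz(ps[0],(260+191/4-.5,330+178/4-.5),.012),onz(ps[1],(440+190/4-.5,185+136/4-.5),.012))
E
```

```text
[ 0.54211332 -0.42166238  0.053     ] [ 0.54215582 -0.4211733   0.053     ]
[ 0.54058825 -0.42125534  0.012     ] [ 0.54127059 -0.42090475  0.012     ]
```

The crop shows the small cylinder standing upright inside the dish, with its top at about (192,147) and (614,125). It is within about 1.5 mm of the dish's centre. On to the medium.

Emit:
{"name": "carry_out", "arguments": {"deltas": [{"ax": 0,"ay": 0,"az": 0,"dx": 0.4,"dy": 0.6,"dz": 0.3,"hand": 40},{"ax": 0,"ay": 0,"az": 0,"dx": 0.69,"dy": 1.02,"dz": 0.6,"hand": 40},{"ax": 0,"ay": 0,"az": 0,"dx": 0.69,"dy": 1.02,"dz": 1.2,"hand": 40},{"ax": 0,"ay": 0,"az": 0,"dx": 0.69,"dy": 1.02,"dz": 1.6,"hand": 40},{"ax": 0,"ay": 0,"az": 0,"dx": 0.69,"dy": 1.02,"dz": 2.1,"hand": 40},{"ax": 0,"ay": 0,"az": 0,"dx": 0.69,"dy": 1.02,"dz": 2.5,"hand": 40},{"ax": 0,"ay": 0,"az": 0,"dx": 0.69,"dy": 1.02,"dz": 2.8,"hand": 40},{"ax": 0,"ay": 0,"az": 0,"dx": 0.69,"dy": 1.02,"dz": 2.8,"hand": 40},{"ax": 0,"ay": 0,"az": 0,"dx": 0.69,"dy": 1.02,"dz": 2.8,"hand": 255},{"ax": 0,"ay": 0,"az": 0,"dx": 0.69,"dy": 1.02,"dz": 2.8,"hand": 255}]}}

```text
clock: 11.6
tcp_pos: [0.4582, 0.0784, 0.0275]
ee_rot: [0.726, 3.055, 0.002]
force: [0.2, -0.1, -0.7]
width: 0.0606
```

Emit:
{"name": "carry_out", "arguments": {"deltas": [{"ax": 0,"ay": 0,"az": 0,"dx": 0,"dy": 0,"dz": 0,"hand": 255},{"ax": 0,"ay": 0,"az": 0,"dx": 0,"dy": 0,"dz": 0,"hand": 255},{"ax": 0,"ay": 0,"az": 0,"dx": 0,"dy": 0,"dz": 0,"hand": 255},{"ax": 0,"ay": 0,"az": 0,"dx": 0,"dy": 0,"dz": 0,"hand": 255},{"ax": 0,"ay": 0,"az": 0,"dx": 0,"dy": 0,"dz": 0,"hand": 255},{"ax": 0,"ay": 0,"az": 0,"dx": 0,"dy": 0,"dz": 0,"hand": 255},{"ax": 0,"ay": 0,"az": 0,"dx": 0,"dy": 0,"dz": -0.2,"hand": 255},{"ax": 0,"ay": 0,"az": 0,"dx": 0,"dy": 0,"dz": -0.6,"hand": 255},{"ax": 0,"ay": 0,"az": 0,"dx": 0,"dy": 0,"dz": -1.2,"hand": 255},{"ax": 0,"ay": 0,"az": 0,"dx": 0,"dy": 0,"dz": -1.7,"hand": 255}]}}

```text
clock: 12.85
tcp_pos: [0.4575, 0.0781, 0.1302]
ee_rot: [0.727, 3.055, 0.001]
force: [1.1, 0.1, -0.2]
width: 0.0396
```

```bash
python3 n.py b .6105,.111,.13 .6105,.111,.08
```

```text
t 12.85 tcp [0.4575 0.0781 0.1302] jawdeg 63.2 zax [ 0.001  0.    -1.   ] w 0.0396 F [ 1.1  0.1 -0.2] q [-0.76 -0.01  0.53  2.04  0.01  1.11  0.88]
d [-2.001  1.611  0.053] a [ 0.039  0.031 -0.   ]
d [-1.998  1.607  0.886] a [ 0.039  0.031 -0.   ]
```

Emit:
{"name": "carry_out", "arguments": {"deltas": [{"ax": 0,"ay": 0,"az": 0,"dx": -0.4,"dy": 0.3,"dz": 0,"hand": 255},{"ax": 0,"ay": 0,"az": 0,"dx": -0.9,"dy": 0.7,"dz": 0,"hand": 255},{"ax": 0,"ay": 0,"az": 0,"dx": -1.4,"dy": 1.1,"dz": 0,"hand": 255},{"ax": 0,"ay": 0,"az": 0,"dx": -1.8,"dy": 1.45,"dz": 0.2,"hand": 255},{"ax": 0,"ay": 0,"az": 0,"dx": -2.0,"dy": 1.6,"dz": 0.5,"hand": 255},{"ax": 0,"ay": 0,"az": 0,"dx": -2.0,"dy": 1.6,"dz": 0.9,"hand": 255},{"ax": 0,"ay": 0,"az": 0,"dx": -2.0,"dy": 1.6,"dz": 1.1,"hand": 255},{"ax": 0,"ay": 0,"az": 0,"dx": -2.0,"dy": 1.6,"dz": 1.1,"hand": 255},{"ax": 0,"ay": 0,"az": 0,"dx": -2.0,"dy": 1.6,"dz": 1.1,"hand": 255},{"ax": 0,"ay": 0,"az": 0,"dx": -2.0,"dy": 1.6,"dz": 1.1,"hand": 255}]}}

```text
clock: 14.2
tcp_pos: [0.6084, 0.1101, 0.0637]
ee_rot: [0.726, 3.055, 0.002]
force: [0.0, -0.0, 0.3]
width: 0.0398
```

```bash
python3 n.py c .6105,.111,.031
```

```text
t 14.2 tcp [0.6084 0.1101 0.0637] jawdeg 63.3 zax [ 0.002  0.001 -1.   ] w 0.0398 F [ 0.  -0.   0.3] q [-0.65  0.42  0.53  1.74 -0.24  1.05  1.07]
d [-0.027  0.03   0.541] a [ 0.009  0.007 -0.   ]
```

Emit:
{"name": "carry_out", "arguments": {"deltas": [{"ax": 0,"ay": 0,"az": 0,"dx": -0.03,"dy": 0.03,"dz": 0.25,"hand": 255},{"ax": 0,"ay": 0,"az": 0,"dx": -0.03,"dy": 0.03,"dz": 0.45,"hand": 255},{"ax": 0,"ay": 0,"az": 0,"dx": -0.03,"dy": 0.03,"dz": 0.55,"hand": 255},{"ax": 0,"ay": 0,"az": 0,"dx": -0.03,"dy": 0.03,"dz": 0.56,"hand": 255},{"ax": 0,"ay": 0,"az": 0,"dx": -0.03,"dy": 0.03,"dz": 0.56,"hand": 255},{"ax": 0,"ay": 0,"az": 0,"dx": -0.03,"dy": 0.03,"dz": 0.56,"hand": 50},{"ax": 0,"ay": 0,"az": 0,"dx": -0.03,"dy": 0.03,"dz": 0.56,"hand": 50},{"ax": 0,"ay": 0,"az": 0,"dx": -0.03,"dy": 0.03,"dz": 0.56,"hand": 50},{"ax": 0,"ay": 0,"az": 0,"dx": -0.03,"dy": 0.03,"dz": 0.56,"hand": 50},{"ax": 0,"ay": 0,"az": 0,"dx": -0.03,"dy": 0.03,"dz": 0.5,"hand": 50}]}}

```text
clock: 15.55
tcp_pos: [0.6099, 0.1106, 0.0324]
ee_rot: [-0.727, -3.056, 0.001]
force: [-0.6, -0.5, -1.2]
width: 0.0693
```

```bash
python3 n.py d .377,-.2325,.2
```

```text
t 15.55 tcp [0.6099 0.1106 0.0324] jawdeg 63.3 zax [-0.001 -0.    -1.   ] w 0.0693 F [-0.6 -0.5 -1.2] q [-0.64  0.46  0.52  1.75 -0.27  1.    1.08]
d [ 0.899 -6.859 -2.787] a [ 0.005  0.005 -0.   ]
```

Emit:
{"name": "carry_out", "arguments": {"deltas": [{"ax": 0,"ay": 0,"az": 0,"dx": 0,"dy": 0,"dz": -0.5,"hand": 20},{"ax": 0,"ay": 0,"az": 0,"dx": 0,"dy": 0,"dz": -1.3,"hand": 0},{"ax": 0,"ay": 0,"az": 0,"dx": 0,"dy": -0.3,"dz": -2.0,"hand": 0},{"ax": 0,"ay": 0,"az": 0,"dx": 0.1,"dy": -1.2,"dz": -2.4,"hand": 0},{"ax": 0,"ay": 0,"az": 0,"dx": 0.2,"dy": -2.2,"dz": -2.4,"hand": 0},{"ax": 0,"ay": 0,"az": 0,"dx": 0.4,"dy": -3.2,"dz": -2.4,"hand": 0},{"ax": 0,"ay": 0,"az": 0,"dx": 0.5,"dy": -4.2,"dz": -2.4,"hand": 0},{"ax": 0,"ay": 0,"az": 0,"dx": 0.65,"dy": -5.1,"dz": -2.4,"hand": 0},{"ax": 0,"ay": 0,"az": 0,"dx": 0.8,"dy": -6.0,"dz": -2.4,"hand": 0},{"ax": 0,"ay": 0,"az": 0,"dx": 0.9,"dy": -6.7,"dz": -2.2,"hand": 0}]}}

```text
clock: 16.9
tcp_pos: [0.3802, -0.226, 0.1653]
ee_rot: [0.729, 3.053, 0.002]
force: [0.8, -0.9, 0.8]
width: 0.0869
```

```bash
python3 n.py e .377,-.2325,.13 .377,-.2325,.032; python3 m.py cyl_large_center cyl_medium_center
python3 - <<'E'
from h import *
i=cv2.imread("pics/e0.png");j=cv2.imread("pics/e1.png")
a=cv2.resize(i[150:220,280:380],None,fx=4,fy=4,interpolation=cv2.INTER_CUBIC)
b=cv2.resize(j[160:230,230:330],None,fx=4,fy=4,interpolation=cv2.INTER_CUBIC)
cv2.imwrite("pics/e2.png",np.hstack([a,b]))
E
```

```text
t 16.9 tcp [ 0.3802 -0.226   0.1653] jawdeg 63.2 zax [ 0.003  0.001 -1.   ] w 0.0869 F [ 0.8 -0.9  0.8] q [-0.43 -0.17  0.85  2.05  0.13  1.2   1.46]
d [-0.029 -0.076  0.565] a [ 0.006 -0.008  0.   ]
d [-0.031 -0.078  2.198] a [ 0.006 -0.008  0.   ]
cyl_medium_center missing [True, True]
cyl_large_center tri [ 0.3789 -0.2334  0.0301] gap 0.003079152062636788
   fit [ 0.3764 -0.2309  0.0237] err [0.0658 1.8189]
```

View pics/e2.png

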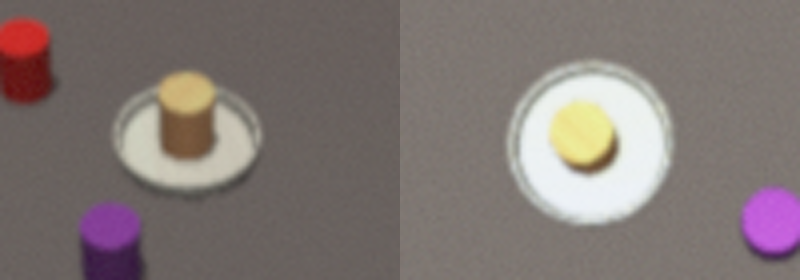

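View pics/e0.png

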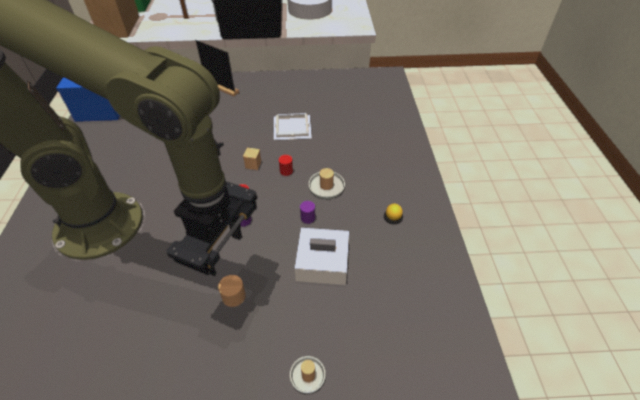

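```bash
python3 - <<'E'
from h import *
ps=[eyes.camera(n) for n in("side","top")]
print(onz(ps[0],(280+187/4-.5,150+94/4-.5),.053),onz(ps[1],(230+182/4-.5,160+134/4-.5),.053))
print(onz(ps[0],(280+188/4-.5,150+135/4-.5),.012),onz(ps[1],(230+190/4-.5,160+142/4-.5),.012))
E
```

```text
[0.61023904 0.11037789 0.053     ] [0.60890075 0.10987221 0.053     ]
[0.61129489 0.11083421 0.012     ] [0.61183043 0.10927176 0.012     ]
```

Emit:
{"name": "carry_out", "arguments": {"deltas": [{"ax": 0,"ay": 0,"az": 0,"dx": -0.03,"dy": -0.08,"dz": 0.3,"hand": 0},{"ax": 0,"ay": 0,"az": 0,"dx": -0.03,"dy": -0.08,"dz": 0.7,"hand": 0},{"ax": 0,"ay": 0,"az": 0,"dx": -0.03,"dy": -0.08,"dz": 1.1,"hand": 0},{"ax": 0,"ay": 0,"az": 0,"dx": -0.03,"dy": -0.08,"dz": 1.5,"hand": 0},{"ax": 0,"ay": 0,"az": 0,"dx": -0.03,"dy": -0.08,"dz": 1.9,"hand": 0},{"ax": 0,"ay": 0,"az": 0,"dx": -0.03,"dy": -0.08,"dz": 2.15,"hand": 0},{"ax": 0,"ay": 0,"az": 0,"dx": -0.03,"dy": -0.08,"dz": 2.2,"hand": 0},{"ax": 0,"ay": 0,"az": 0,"dx": -0.03,"dy": -0.08,"dz": 2.2,"hand": 0},{"ax": 0,"ay": 0,"az": 0,"dx": -0.03,"dy": -0.08,"dz": 2.2,"hand": 0},{"ax": 0,"ay": 0,"az": 0,"dx": -0.03,"dy": -0.08,"dz": 2.2,"hand": 0}]}}

```text
clock: 18.65
tcp_pos: [0.381, -0.2291, 0.0331]
ee_rot: [0.726, 3.055, 0.001]
force: [0.1, -0.5, 0.6]
width: 0.087
```

```bash
python3 n.py f .377,-.2325,.032
```

```text
t 18.65 tcp [ 0.381  -0.2291  0.0331] jawdeg 63.3 zax [ 0.001  0.    -1.   ] w 0.087 F [ 0.1 -0.5  0.6] q [-0.4   0.12  0.94  2.18 -0.12  0.89  1.71]
d [ 0.031 -0.079  0.015] a [ 0.005  0.006 -0.   ]
```

The medium cylinder stands upright in the large dish, about 2 mm from its centre. Correcting the hand position and gripping the large one.

Emit:
{"name": "carry_out", "arguments": {"deltas": [{"ax": 0,"ay": 0,"az": 0,"dx": 0.03,"dy": -0.08,"dz": 0.02,"hand": 0},{"ax": 0,"ay": 0,"az": 0,"dx": 0.03,"dy": -0.08,"dz": 0.02,"hand": 0},{"ax": 0,"ay": 0,"az": 0,"dx": 0.03,"dy": -0.08,"dz": 0.02,"hand": 255},{"ax": 0,"ay": 0,"az": 0,"dx": 0.03,"dy": -0.08,"dz": 0.02,"hand": 255},{"ax": 0,"ay": 0,"az": 0,"dx": 0.03,"dy": -0.08,"dz": 0.02,"hand": 255},{"ax": 0,"ay": 0,"az": 0,"dx": 0.03,"dy": -0.08,"dz": 0.02,"hand": 255},{"ax": 0,"ay": 0,"az": 0,"dx": 0.03,"dy": -0.08,"dz": 0.02,"hand": 255},{"ax": 0,"ay": 0,"az": 0,"dx": 0.03,"dy": -0.08,"dz": 0.02,"hand": 255},{"ax": 0,"ay": 0,"az": 0,"dx": 0.03,"dy": -0.08,"dz": 0.02,"hand": 255},{"ax": 0,"ay": 0,"az": 0,"dx": 0.03,"dy": -0.08,"dz": 0.02,"hand": 255}], "newtons": 20}}

```text
clock: 20.0
tcp_pos: [0.3767, -0.2326, 0.0313]
ee_rot: [0.727, 3.056, 0.0]
force: [0.9, -0.1, -0.2]
width: 0.0538
```

```bash
python3 n.py g .377,-.2325,.16 .52,0,.16
```

```text
t 20.0 tcp [ 0.3767 -0.2326  0.0313] jawdeg 63.3 zax [ 0.  0. -1.] w 0.0538 F [ 0.9 -0.1 -0.2] q [-0.4   0.12  0.94  2.19 -0.12  0.89  1.72]
d [-0.004  0.003 -2.144] a [ 0.001  0.001 -0.   ]
d [-0.389  4.536 -2.144] a [ 0.001  0.001 -0.   ]
```

Emit:
{"name": "carry_out", "arguments": {"deltas": [{"ax": 0,"ay": 0,"az": 0,"dx": 0,"dy": 0,"dz": -0.3,"hand": 255},{"ax": 0,"ay": 0,"az": 0,"dx": 0,"dy": 0,"dz": -0.9,"hand": 255},{"ax": 0,"ay": 0,"az": 0,"dx": 0,"dy": 0.1,"dz": -1.6,"hand": 255},{"ax": 0,"ay": 0,"az": 0,"dx": 0,"dy": 0.6,"dz": -2.1,"hand": 255},{"ax": 0,"ay": 0,"az": 0,"dx": -0.1,"dy": 1.2,"dz": -2.1,"hand": 255},{"ax": 0,"ay": 0,"az": 0,"dx": -0.2,"dy": 1.9,"dz": -2.1,"hand": 255},{"ax": 0,"ay": 0,"az": 0,"dx": -0.3,"dy": 2.6,"dz": -2.1,"hand": 255},{"ax": 0,"ay": 0,"az": 0,"dx": -0.3,"dy": 3.3,"dz": -2.1,"hand": 255},{"ax": 0,"ay": 0,"az": 0,"dx": -0.4,"dy": 4.0,"dz": -2.1,"hand": 255},{"ax": 0,"ay": 0,"az": 0,"dx": -0.4,"dy": 4.6,"dz": -2.1,"hand": 255}]}}

```text
clock: 21.35
tcp_pos: [0.5229, 0.0046, 0.157]
ee_rot: [-0.726, -3.056, 0.001]
force: [-0.4, -0.1, -1.1]
width: 0.0537
```

```bash
python3 n.py h .5125,.388,.16 .5125,.388,.08
```

```text
t 21.35 tcp [0.5229 0.0046 0.157 ] jawdeg 63.3 zax [-0. -0. -1.] w 0.0537 F [-0.4 -0.1 -1.1] q [-0.69  0.11  0.68  1.88 -0.07  1.18  1.11]
d [ 2.976  5.595 -0.05 ] a [ 0.003 -0.003  0.   ]
d [2.975 5.594 1.283] a [ 0.003 -0.003  0.   ]
```

Emit:
{"name": "carry_out", "arguments": {"deltas": [{"ax": 0,"ay": 0,"az": 0,"dx": 0.4,"dy": 0.7,"dz": 0,"hand": 255},{"ax": 0,"ay": 0,"az": 0,"dx": 0.8,"dy": 1.4,"dz": 0,"hand": 255},{"ax": 0,"ay": 0,"az": 0,"dx": 1.2,"dy": 2.2,"dz": 0,"hand": 255},{"ax": 0,"ay": 0,"az": 0,"dx": 1.6,"dy": 3.0,"dz": 0,"hand": 255},{"ax": 0,"ay": 0,"az": 0,"dx": 2.0,"dy": 3.8,"dz": 0,"hand": 255},{"ax": 0,"ay": 0,"az": 0,"dx": 2.4,"dy": 4.5,"dz": 0,"hand": 255},{"ax": 0,"ay": 0,"az": 0,"dx": 2.7,"dy": 5.1,"dz": 0.3,"hand": 255},{"ax": 0,"ay": 0,"az": 0,"dx": 2.95,"dy": 5.5,"dz": 0.8,"hand": 255},{"ax": 0,"ay": 0,"az": 0,"dx": 2.98,"dy": 5.6,"dz": 1.3,"hand": 255},{"ax": 0,"ay": 0,"az": 0,"dx": 2.98,"dy": 5.6,"dz": 1.3,"hand": 255}]}}

```text
clock: 22.7
tcp_pos: [0.5118, 0.3821, 0.0763]
ee_rot: [-0.725, -3.053, 0.009]
force: [-0.3, -0.3, -0.2]
width: 0.0536
```

```bash
python3 n.py i .5125,.388,.0355
```

```text
t 22.7 tcp [0.5118 0.3821 0.0763] jawdeg 63.3 zax [-0.005 -0.005 -1.   ] w 0.0536 F [-0.3 -0.3 -0.2] q [-1.02  0.44  0.42  1.66 -0.19  1.09  0.57]
d [0.072 0.068 0.74 ] a [-0.003  0.005  0.   ]
```

Emit:
{"name": "carry_out", "arguments": {"deltas": [{"ax": 0,"ay": 0,"az": 0,"dx": 0.02,"dy": 0.03,"dz": 0,"hand": 255},{"ax": 0,"ay": 0,"az": 0,"dx": 0.02,"dy": 0.03,"dz": 0.1,"hand": 255},{"ax": 0,"ay": 0,"az": 0,"dx": 0.02,"dy": 0.03,"dz": 0.2,"hand": 255},{"ax": 0,"ay": 0,"az": 0,"dx": 0.02,"dy": 0.03,"dz": 0.3,"hand": 255},{"ax": 0,"ay": 0,"az": 0,"dx": 0.02,"dy": 0.03,"dz": 0.3,"hand": 255},{"ax": 0,"ay": 0,"az": 0,"dx": 0.02,"dy": 0.03,"dz": 0.3,"hand": 255},{"ax": 0,"ay": 0,"az": 0,"dx": 0.02,"dy": 0.03,"dz": 0.3,"hand": 255},{"ax": 0,"ay": 0,"az": 0,"dx": 0.02,"dy": 0.03,"dz": 0.3,"hand": 255},{"ax": 0,"ay": 0,"az": 0,"dx": 0.02,"dy": 0.03,"dz": 0.3,"hand": 255},{"ax": 0,"ay": 0,"az": 0,"dx": 0.02,"dy": 0.03,"dz": 0.3,"hand": 255}]}}

```text
clock: 24.05
tcp_pos: [0.5136, 0.3858, 0.0614]
ee_rot: [0.727, 3.056, 0.0]
force: [-0.8, 0.4, -1.0]
width: 0.0538
```

```bash
python3 n.py j .5125,.388,.0355
```

```text
t 24.05 tcp [0.5136 0.3858 0.0614] jawdeg 63.3 zax [ 0.  0. -1.] w 0.0538 F [-0.8  0.4 -1. ] q [-1.01  0.45  0.42  1.67 -0.2   1.06  0.57]
d [0.033 0.025 0.432] a [ 0.  0. -0.]
```

Emit:
{"name": "carry_out", "arguments": {"deltas": [{"ax": 0,"ay": 0,"az": 0,"dx": 0.03,"dy": 0.03,"dz": 0.1,"hand": 255},{"ax": 0,"ay": 0,"az": 0,"dx": 0.03,"dy": 0.03,"dz": 0.2,"hand": 255},{"ax": 0,"ay": 0,"az": 0,"dx": 0.03,"dy": 0.03,"dz": 0.3,"hand": 255},{"ax": 0,"ay": 0,"az": 0,"dx": 0.03,"dy": 0.03,"dz": 0.4,"hand": 255},{"ax": 0,"ay": 0,"az": 0,"dx": 0.03,"dy": 0.03,"dz": 0.43,"hand": 255},{"ax": 0,"ay": 0,"az": 0,"dx": 0.03,"dy": 0.03,"dz": 0.43,"hand": 255},{"ax": 0,"ay": 0,"az": 0,"dx": 0.03,"dy": 0.03,"dz": 0.43,"hand": 40},{"ax": 0,"ay": 0,"az": 0,"dx": 0.03,"dy": 0.03,"dz": 0.43,"hand": 30},{"ax": 0,"ay": 0,"az": 0,"dx": 0.03,"dy": 0.03,"dz": 0.43,"hand": 30},{"ax": 0,"ay": 0,"az": 0,"dx": 0.03,"dy": 0.03,"dz": 0.43,"hand": 30}]}}

```text
clock: 25.4
tcp_pos: [0.5129, 0.3883, 0.0357]
ee_rot: [0.727, 3.056, 0.0]
force: [0.3, 0.7, 0.5]
width: 0.076
```

```bash
python3 n.py k .5854,-.147,.2,82
```

```text
t 25.4 tcp [0.5129 0.3883 0.0357] jawdeg 63.3 zax [ 0.  0. -1.] w 0.076 F [0.3 0.7 0.5] q [-1.01  0.48  0.41  1.68 -0.22  1.02  0.57]
d [-5.095 -7.421 -2.74 ] a [ 1.000e-03  1.000e-03 -2.343e+00]
```

Emit:
{"name": "carry_out", "arguments": {"deltas": [{"ax": 0,"ay": 0,"az": 0,"dx": 0,"dy": 0,"dz": -0.5,"hand": 30},{"ax": 0,"ay": 0,"az": 0,"dx": 0,"dy": 0,"dz": -1.3,"hand": 60},{"ax": 0,"ay": 0,"az": 0,"dx": -0.1,"dy": -0.2,"dz": -2.1,"hand": 80},{"ax": 0,"ay": 0,"az": 0,"dx": -0.5,"dy": -0.9,"dz": -2.7,"hand": 80},{"ax": 0,"ay": 0,"az": -0.5,"dx": -1.1,"dy": -1.7,"dz": -2.7,"hand": 80},{"ax": 0,"ay": 0,"az": -1.0,"dx": -1.7,"dy": -2.5,"dz": -2.7,"hand": 80},{"ax": 0,"ay": 0,"az": -1.5,"dx": -2.3,"dy": -3.3,"dz": -2.7,"hand": 80},{"ax": 0,"ay": 0,"az": -2.0,"dx": -2.8,"dy": -4.1,"dz": -2.7,"hand": 80},{"ax": 0,"ay": 0,"az": -2.34,"dx": -3.3,"dy": -4.9,"dz": -2.7,"hand": 80},{"ax": 0,"ay": 0,"az": -2.34,"dx": -3.8,"dy": -5.6,"dz": -2.7,"hand": 80}]}}

```text
clock: 26.75
tcp_pos: [0.565, -0.0168, 0.1979]
ee_rot: [0.22, 3.133, 0.001]
force: [1.5, 0.9, 0.3]
width: 0.0596
```

```bash
python3 n.py l .5854,-.147,.2,82; python3 - <<'E'
from h import *
i=cv2.imread("pics/l0.png");j=cv2.imread("pics/l1.png")
a=cv2.resize(i[90:160,245:345],None,fx=4,fy=4,interpolation=cv2.INTER_CUBIC)
b=cv2.resize(j[200:270,120:220],None,fx=4,fy=4,interpolation=cv2.INTER_CUBIC)
cv2.imwrite("pics/l2.png",np.hstack([a,b]))
E
```

```text
t 26.75 tcp [ 0.565  -0.0168  0.1979] jawdeg 81.9 zax [ 0.001  0.001 -1.   ] w 0.0596 F [1.5 0.9 0.3] q [-0.6   0.18  0.66  1.73 -0.11  1.27  1.51]
d [-0.643 -1.994 -0.021] a [-0.022  0.015 -0.082]
```

View pics/l2.png

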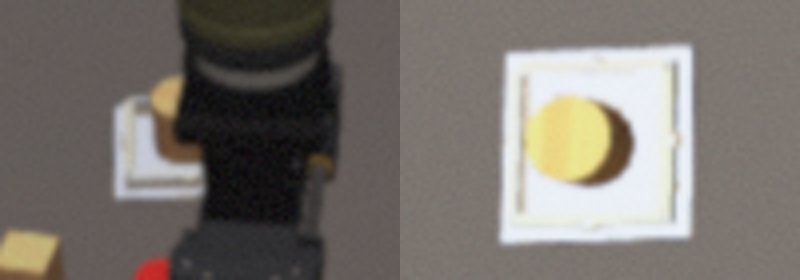

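```bash
python3 - <<'E'
from h import *
p=eyes.camera("top")
print(onz(p,(120+169/4-.5,200+138/4-.5),.053),onz(p,(120+197/4-.5,200+144/4-.5),.003))
E
python3 m.py lid_grip; python3 n.py m .5854,-.147,.2,82
```

```text
[0.51236515 0.38796392 0.053     ] [0.5137985  0.38791338 0.003     ]
lid_grip missing [False, True]
t 27.1 tcp [ 0.5651 -0.0126  0.1974] jawdeg 82.1 zax [-0.     0.001 -1.   ] w 0.0597 F [-0.5  0.9 -0.1] q [-0.6   0.18  0.65  1.73 -0.11  1.27  1.51]
d [-0.641 -2.171 -0.043] a [ 0.003 -0.002  0.017]
```

The large cylinder stands in the tub, about 1.5 mm off its centre (top at (568,138) in the crop). Now the lid.

Emit:
{"name": "carry_out", "arguments": {"deltas": [{"ax": 0,"ay": 0,"az": 0,"dx": -0.2,"dy": -0.7,"dz": 0,"hand": 80},{"ax": 0,"ay": 0,"az": 0,"dx": -0.4,"dy": -1.4,"dz": 0,"hand": 80},{"ax": 0,"ay": 0,"az": 0,"dx": -0.6,"dy": -2.0,"dz": 0.2,"hand": 80},{"ax": 0,"ay": 0,"az": 0,"dx": -0.64,"dy": -2.17,"dz": 0.6,"hand": 80},{"ax": 0,"ay": 0,"az": 0,"dx": -0.64,"dy": -2.17,"dz": 1.0,"hand": 80},{"ax": 0,"ay": 0,"az": 0,"dx": -0.64,"dy": -2.17,"dz": 1.3,"hand": 80},{"ax": 0,"ay": 0,"az": 0,"dx": -0.64,"dy": -2.17,"dz": 1.5,"hand": 80},{"ax": 0,"ay": 0,"az": 0,"dx": -0.64,"dy": -2.17,"dz": 1.5,"hand": 80},{"ax": 0,"ay": 0,"az": 0,"dx": -0.64,"dy": -2.17,"dz": 1.5,"hand": 80},{"ax": 0,"ay": 0,"az": 0,"dx": -0.64,"dy": -2.17,"dz": 1.5,"hand": 80}]}}

```text
clock: 28.45
tcp_pos: [0.5857, -0.1488, 0.1085]
ee_rot: [0.219, 3.132, 0.0]
force: [-0.7, -0.7, 0.6]
width: 0.0596
```

```bash
python3 n.py o .5854,-.1475,.068,82
```

```text
t 28.45 tcp [ 0.5857 -0.1488  0.1085] jawdeg 82.0 zax [ 0.002 -0.    -1.   ] w 0.0596 F [-0.7 -0.7  0.6] q [-0.37  0.37  0.7   1.74 -0.26  1.13  1.84]
d [0.005 0.022 0.67 ] a [ 0.001  0.009 -0.003]
```

View pics/o0.png

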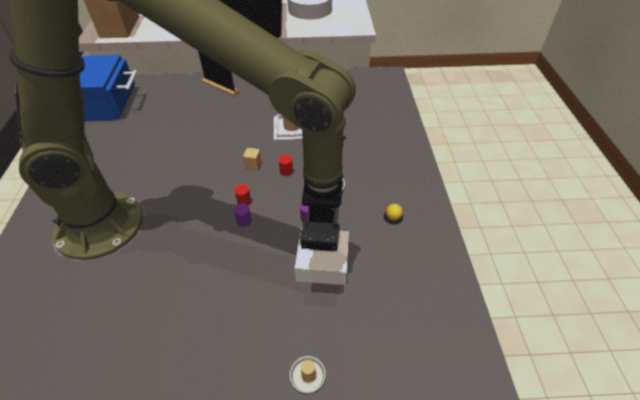

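The gripper sits over the lid's handle at about (320,235). I descend and grip.

Emit:
{"name": "carry_out", "arguments": {"deltas": [{"ax": 0,"ay": 0,"az": 0,"dx": 0,"dy": 0.02,"dz": 0.2,"hand": 80},{"ax": 0,"ay": 0,"az": 0,"dx": 0,"dy": 0.02,"dz": 0.4,"hand": 80},{"ax": 0,"ay": 0,"az": 0,"dx": 0,"dy": 0.02,"dz": 0.55,"hand": 80},{"ax": 0,"ay": 0,"az": 0,"dx": 0,"dy": 0.02,"dz": 0.66,"hand": 80},{"ax": 0,"ay": 0,"az": 0,"dx": 0,"dy": 0.02,"dz": 0.66,"hand": 80},{"ax": 0,"ay": 0,"az": 0,"dx": 0,"dy": 0.02,"dz": 0.66,"hand": 255},{"ax": 0,"ay": 0,"az": 0,"dx": 0,"dy": 0.02,"dz": 0.66,"hand": 255},{"ax": 0,"ay": 0,"az": 0,"dx": 0,"dy": 0.02,"dz": 0.66,"hand": 255},{"ax": 0,"ay": 0,"az": 0,"dx": 0,"dy": 0.02,"dz": 0.66,"hand": 255},{"ax": 0,"ay": 0,"az": 0,"dx": 0,"dy": 0.02,"dz": 0.66,"hand": 255}], "newtons": 40}}

```text
clock: 29.8
tcp_pos: [0.5852, -0.1476, 0.068]
ee_rot: [0.22, 3.134, -0.0]
force: [-0.7, -0.9, -0.3]
width: 0.0174
```

Emit:
{"name": "carry_out", "arguments": {"deltas": [{"ax": 0,"ay": 0,"az": 0,"dx": 0,"dy": 0,"dz": 0,"hand": 255},{"ax": 0,"ay": 0,"az": 0,"dx": 0,"dy": 0,"dz": 0,"hand": 255},{"ax": 0,"ay": 0,"az": 0,"dx": 0,"dy": 0,"dz": 0,"hand": 255},{"ax": 0,"ay": 0,"az": 0,"dx": 0,"dy": 0,"dz": 0,"hand": 255},{"ax": 0,"ay": 0,"az": 0,"dx": 0,"dy": 0,"dz": 0,"hand": 255},{"ax": 0,"ay": 0,"az": 0,"dx": 0,"dy": 0,"dz": 0,"hand": 255},{"ax": 0,"ay": 0,"az": 0,"dx": 0,"dy": 0,"dz": 0,"hand": 255},{"ax": 0,"ay": 0,"az": 0,"dx": 0,"dy": 0,"dz": 0,"hand": 255},{"ax": 0,"ay": 0,"az": 0,"dx": 0,"dy": 0,"dz": 0,"hand": 255},{"ax": 0,"ay": 0,"az": 0,"dx": 0,"dy": 0,"dz": 0,"hand": 255}], "newtons": 40}}

```text
clock: 31.05
tcp_pos: [0.5853, -0.1477, 0.068]
ee_rot: [0.22, 3.134, -0.0]
force: [-0.2, -2.1, 1.2]
width: 0.0153
```

```bash
python3 n.py q .5854,-.1475,.2,82 .52,.385,.2,91.5
```

```text
t 31.05 tcp [ 0.5853 -0.1477  0.068 ] jawdeg 82.0 zax [ 0. -0. -1.] w 0.0153 F [-0.2 -2.1  1.2] q [-0.35  0.42  0.68  1.77 -0.3   1.06  1.86]
d [-2.000e-03  4.000e-03 -2.199e+00] a [-0.     0.002 -0.004]
d [ 2.317  8.639 -2.2  ] a [-1.000e-03  2.000e-03 -1.191e+00]
```

Emit:
{"name": "carry_out", "arguments": {"deltas": [{"ax": 0,"ay": 0,"az": 0,"dx": 0,"dy": 0,"dz": -0.2,"hand": 255},{"ax": 0,"ay": 0,"az": 0,"dx": 0,"dy": 0,"dz": -0.6,"hand": 255},{"ax": 0,"ay": 0,"az": 0,"dx": 0,"dy": 0,"dz": -1.1,"hand": 255},{"ax": 0,"ay": 0,"az": 0,"dx": 0,"dy": 0,"dz": -1.7,"hand": 255},{"ax": 0,"ay": 0,"az": 0,"dx": 0.1,"dy": 0.3,"dz": -2.1,"hand": 255},{"ax": 0,"ay": 0,"az": 0,"dx": 0.2,"dy": 0.9,"dz": -2.2,"hand": 255},{"ax": 0,"ay": 0,"az": -0.2,"dx": 0.4,"dy": 1.5,"dz": -2.2,"hand": 255},{"ax": 0,"ay": 0,"az": -0.4,"dx": 0.6,"dy": 2.2,"dz": -2.2,"hand": 255},{"ax": 0,"ay": 0,"az": -0.6,"dx": 0.8,"dy": 2.9,"dz": -2.2,"hand": 255},{"ax": 0,"ay": 0,"az": -0.8,"dx": 1.0,"dy": 3.6,"dz": -2.2,"hand": 255}]}}

```text
clock: 32.4
tcp_pos: [0.5554, 0.0765, 0.2005]
ee_rot: [0.043, 3.141, 0.001]
force: [0.8, 0.1, -0.6]
width: 0.0155
```

```bash
python3 n.py r .513,.388,.19,91.5; python3 m.py tub
```

```text
t 32.4 tcp [0.5554 0.0765 0.2005] jawdeg 88.4 zax [ 0.     0.001 -1.   ] w 0.0155 F [ 0.8  0.1 -0.6] q [-0.72  0.16  0.6   1.74 -0.09  1.27  1.44]
d [0.786 5.08  0.188] a [ 0.029 -0.009 -0.319]
tub missing [True, False]
```

View pics/r0.png

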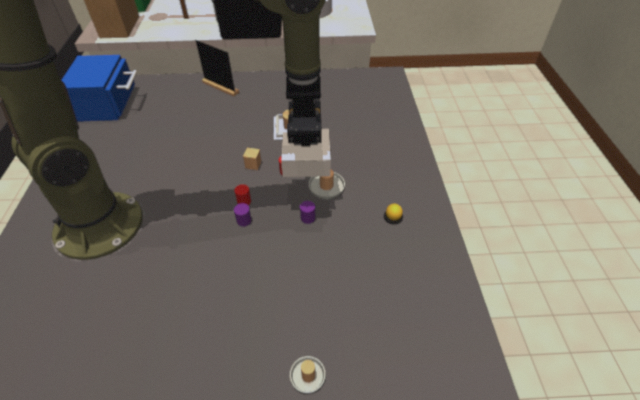

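The lid hangs level in the gripper at about (305,150). Moving it over the tub.

Emit:
{"name": "carry_out", "arguments": {"deltas": [{"ax": 0,"ay": 0,"az": 0,"dx": 0.1,"dy": 0.6,"dz": 0,"hand": 255},{"ax": 0,"ay": 0,"az": -0.1,"dx": 0.2,"dy": 1.3,"dz": 0,"hand": 255},{"ax": 0,"ay": 0,"az": -0.2,"dx": 0.3,"dy": 2.0,"dz": 0,"hand": 255},{"ax": 0,"ay": 0,"az": -0.3,"dx": 0.4,"dy": 2.7,"dz": 0,"hand": 255},{"ax": 0,"ay": 0,"az": -0.32,"dx": 0.5,"dy": 3.4,"dz": 0,"hand": 255},{"ax": 0,"ay": 0,"az": -0.32,"dx": 0.6,"dy": 4.1,"dz": 0,"hand": 255},{"ax": 0,"ay": 0,"az": -0.32,"dx": 0.7,"dy": 4.6,"dz": 0,"hand": 255},{"ax": 0,"ay": 0,"az": -0.32,"dx": 0.79,"dy": 5.0,"dz": 0.1,"hand": 255},{"ax": 0,"ay": 0,"az": -0.32,"dx": 0.79,"dy": 5.08,"dz": 0.3,"hand": 255},{"ax": 0,"ay": 0,"az": -0.32,"dx": 0.79,"dy": 5.08,"dz": 0.4,"hand": 255}]}}

```text
clock: 33.95
tcp_pos: [0.5174, 0.3788, 0.1743]
ee_rot: [0.023, -3.14, 0.004]
force: [-1.0, -0.1, -1.3]
width: 0.016
```

Emit:
{"name": "carry_out", "arguments": {"deltas": [{"ax": 0,"ay": 0,"az": 0,"dx": 0,"dy": 0,"dz": 0.1,"hand": 255},{"ax": 0,"ay": 0,"az": 0,"dx": 0,"dy": 0,"dz": 0.2,"hand": 255},{"ax": 0,"ay": 0,"az": 0,"dx": 0,"dy": 0,"dz": 0.3,"hand": 255},{"ax": 0,"ay": 0,"az": 0,"dx": 0,"dy": 0,"dz": 0.4,"hand": 255},{"ax": 0,"ay": 0,"az": 0,"dx": 0,"dy": 0,"dz": 0.4,"hand": 255},{"ax": 0,"ay": 0,"az": 0,"dx": 0,"dy": 0,"dz": 0.4,"hand": 255},{"ax": 0,"ay": 0,"az": 0,"dx": 0,"dy": 0,"dz": 0.4,"hand": 255},{"ax": 0,"ay": 0,"az": 0,"dx": 0,"dy": 0,"dz": 0.4,"hand": 255},{"ax": 0,"ay": 0,"az": 0,"dx": 0,"dy": 0,"dz": 0.4,"hand": 255},{"ax": 0,"ay": 0,"az": 0,"dx": 0,"dy": 0,"dz": 0.4,"hand": 255}]}}

```text
clock: 35.2
tcp_pos: [0.5172, 0.3808, 0.152]
ee_rot: [-0.026, 3.141, 0.0]
force: [-0.1, 0.2, -0.6]
width: 0.0159
```

```bash
python3 n.py s .513,.388,.11,91.5; python3 - <<'E'
from h import *
np.set_printoptions(precision=4,suppress=True)
ps=[eyes.camera(n) for n in("side","top")]
for p in ps:
  for r in eyes.silhouettes(p,"lid_grip"): 
    ys,xs=np.nonzero(r["pixels"]); print(r["confidence"],r["extent"],cv2.minAreaRect(np.c_[xs,ys].astype(np.float32)))
E
```

```text
t 35.2 tcp [0.5172 0.3808 0.152 ] jawdeg 90.9 zax [ 0.  0. -1.] w 0.0159 F [-0.1  0.2 -0.6] q [-1.    0.36  0.41  1.59 -0.15  1.22  1.02]
d [0.068 0.123 0.7  ] a [ 0.     0.001 -0.071]
0.55 [272.4, 81.9, 310.9, 117.4] ((291.3564453125, 99.76192474365234), (36.61955261230469, 39.254703521728516), 88.26429748535156)
0.64 [127.1, 200.8, 182.3, 256.6] ((154.99998474121094, 228.5), (52.99999237060547, 57.99999237060547), 90.0)
```

View pics/s1.png

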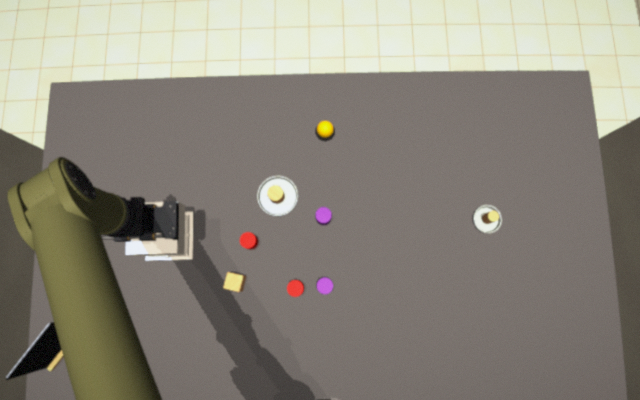

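View pics/s0.png

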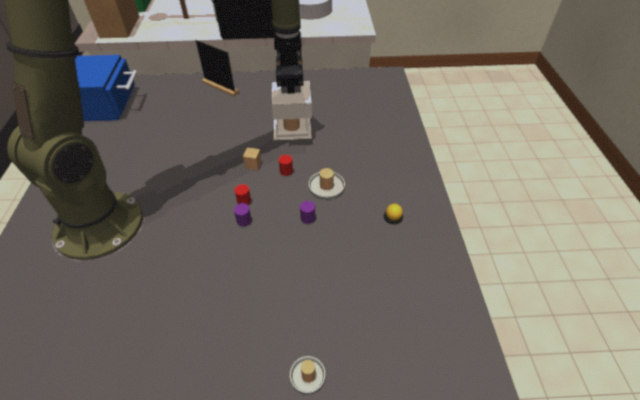

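Emit:
{"name": "carry_out", "arguments": {"deltas": [{"ax": 0,"ay": 0,"az": -0.07,"dx": 0.03,"dy": 0.06,"dz": 0,"hand": 255},{"ax": 0,"ay": 0,"az": -0.07,"dx": 0.07,"dy": 0.12,"dz": 0.1,"hand": 255},{"ax": 0,"ay": 0,"az": -0.07,"dx": 0.07,"dy": 0.12,"dz": 0.2,"hand": 255},{"ax": 0,"ay": 0,"az": -0.07,"dx": 0.07,"dy": 0.12,"dz": 0.3,"hand": 255},{"ax": 0,"ay": 0,"az": -0.07,"dx": 0.07,"dy": 0.12,"dz": 0.45,"hand": 255},{"ax": 0,"ay": 0,"az": -0.07,"dx": 0.07,"dy": 0.12,"dz": 0.6,"hand": 255},{"ax": 0,"ay": 0,"az": -0.07,"dx": 0.07,"dy": 0.12,"dz": 0.6,"hand": 255},{"ax": 0,"ay": 0,"az": -0.07,"dx": 0.07,"dy": 0.12,"dz": 0.6,"hand": 255},{"ax": 0,"ay": 0,"az": -0.07,"dx": 0.07,"dy": 0.12,"dz": 0.6,"hand": 255},{"ax": 0,"ay": 0,"az": -0.07,"dx": 0.07,"dy": 0.12,"dz": 0.6,"hand": 255}]}}

```text
clock: 36.75
tcp_pos: [0.513, 0.388, 0.1164]
ee_rot: [-0.041, 3.141, 0.001]
force: [-0.9, -0.7, -1.1]
width: 0.0157
```

```bash
python3 n.py u .513,.388,.095,91.5; python3 - <<'E'
from h import *
i=cv2.imread("pics/u0.png");j=cv2.imread("pics/u1.png")
f=lambda a:cv2.resize(a,None,fx=6,fy=6,interpolation=cv2.INTER_CUBIC)
ps=[eyes.camera(n) for n in("side","top")]
out=[]
for k,(p,im,(x0,y0)) in enumerate(zip(ps,(i,j),((260,75),(130,200)))):
    a=f(im[y0:y0+80,x0:x0+66])
    def dr(X,c):
        u=((proj(p,X)-[x0,y0]+.5)*6).astype(int); cv2.polylines(a,[u.reshape(-1,1,2)],True,c,1)
    def sq(s,z,x,y,yaw):
        q=np.array([[1,1,0],[1,-1,0],[-1,-1,0],[-1,1,0]])*s/2; return q@R.from_euler("z",yaw).as_matrix().T+[x,y,z]
    dr(sq(.122,.003,.5127,.388,.026),(0,0,255))
    s=sensors.sense(); t=s["tcp_pos"]; b=t[2]-.068
    dr(sq(.118,b,t[0],t[1],.026),(0,255,0)); dr(sq(.118,b+.056,t[0],t[1],.026),(0,255,0))
    out.append(a)
cv2.imwrite("pics/u2.png",np.hstack(out))
E
```

```text
t 36.75 tcp [0.513  0.388  0.1164] jawdeg 91.5 zax [ 0.     0.001 -1.   ] w 0.0157 F [-0.9 -0.7 -1.1] q [-1.    0.4   0.4   1.62 -0.16  1.16  1.03]
d [0.    0.001 0.354] a [ 0.002  0.003 -0.   ]
```

View pics/u2.png

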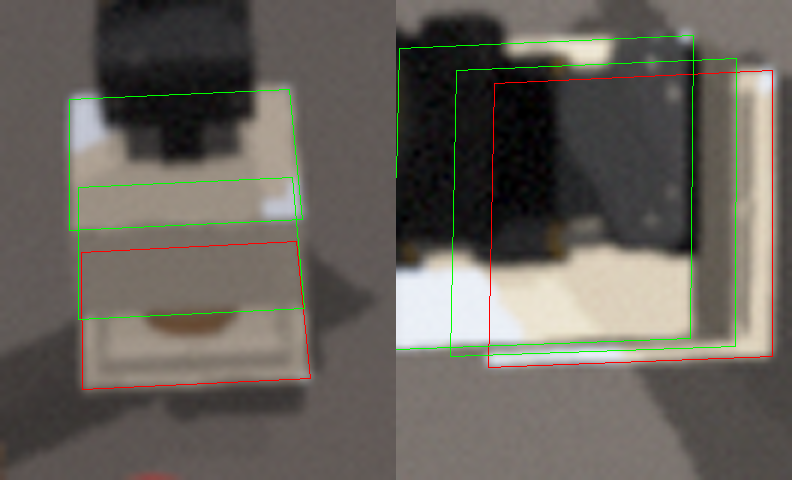

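The predicted lid (green) and tub flange (red) outlines match the picture to about a pixel in both views. I lower the lid onto the nubs.

Emit:
{"name": "carry_out", "arguments": {"deltas": [{"ax": 0,"ay": 0,"az": 0,"dx": 0,"dy": 0,"dz": 0.1,"hand": 255},{"ax": 0,"ay": 0,"az": 0,"dx": 0,"dy": 0,"dz": 0.2,"hand": 255},{"ax": 0,"ay": 0,"az": 0,"dx": 0,"dy": 0,"dz": 0.3,"hand": 255},{"ax": 0,"ay": 0,"az": 0,"dx": 0,"dy": 0,"dz": 0.4,"hand": 255},{"ax": 0,"ay": 0,"az": 0,"dx": 0,"dy": 0,"dz": 0.45,"hand": 255},{"ax": 0,"ay": 0,"az": 0,"dx": 0,"dy": 0,"dz": 0.5,"hand": 255},{"ax": 0,"ay": 0,"az": 0,"dx": 0,"dy": 0,"dz": 0.5,"hand": 255},{"ax": 0,"ay": 0,"az": 0,"dx": 0,"dy": 0,"dz": 0.5,"hand": 255},{"ax": 0,"ay": 0,"az": 0,"dx": 0,"dy": 0,"dz": 0.5,"hand": 255},{"ax": 0,"ay": 0,"az": 0,"dx": 0,"dy": 0,"dz": 0.5,"hand": 255}]}}

```text
clock: 38.2
tcp_pos: [0.513, 0.3879, 0.0862]
ee_rot: [-0.041, 3.141, 0.0]
force: [-0.3, 0.2, -1.3]
width: 0.0157
```

```bash
python3 n.py v .513,.388,.071,91.5
```

```text
t 38.2 tcp [0.513  0.3879 0.0862] jawdeg 91.5 zax [ 0.  0. -1.] w 0.0157 F [-0.3  0.2 -1.3] q [-1.    0.42  0.39  1.65 -0.18  1.1   1.04]
d [-0.001  0.002  0.251] a [ 0.001  0.001 -0.001]
```

Emit:
{"name": "carry_out", "arguments": {"deltas": [{"ax": 0,"ay": 0,"az": 0,"dx": 0,"dy": 0,"dz": 0.03,"hand": 255},{"ax": 0,"ay": 0,"az": 0,"dx": 0,"dy": 0,"dz": 0.06,"hand": 255},{"ax": 0,"ay": 0,"az": 0,"dx": 0,"dy": 0,"dz": 0.09,"hand": 255},{"ax": 0,"ay": 0,"az": 0,"dx": 0,"dy": 0,"dz": 0.12,"hand": 255},{"ax": 0,"ay": 0,"az": 0,"dx": 0,"dy": 0,"dz": 0.12,"hand": 255},{"ax": 0,"ay": 0,"az": 0,"dx": 0,"dy": 0,"dz": 0.12,"hand": 255},{"ax": 0,"ay": 0,"az": 0,"dx": 0,"dy": 0,"dz": 0.12,"hand": 255},{"ax": 0,"ay": 0,"az": 0,"dx": 0,"dy": 0,"dz": 0.12,"hand": 255},{"ax": 0,"ay": 0,"az": 0,"dx": 0,"dy": 0,"dz": 0.12,"hand": 255},{"ax": 0,"ay": 0,"az": 0,"dx": 0,"dy": 0,"dz": 0.12,"hand": 255}], "newtons": 60}}

```text
clock: 39.55
tcp_pos: [0.5129, 0.3879, 0.0788]
ee_rot: [-0.041, 3.141, 0.0]
force: [-0.0, 0.9, 1.1]
width: 0.0157
```

```bash
python3 n.py w .513,.388,.071,91.5
```

```text
t 39.55 tcp [0.5129 0.3879 0.0788] jawdeg 91.5 zax [ 0.  0. -1.] w 0.0157 F [-0.   0.9  1.1] q [-1.    0.43  0.39  1.65 -0.18  1.09  1.04]
d [-0.001  0.002  0.13 ] a [ 0.001  0.001 -0.   ]
```

Emit:
{"name": "carry_out", "arguments": {"deltas": [{"ax": 0,"ay": 0,"az": 0,"dx": 0,"dy": 0,"dz": 0.02,"hand": 255},{"ax": 0,"ay": 0,"az": 0,"dx": 0,"dy": 0,"dz": 0.04,"hand": 255},{"ax": 0,"ay": 0,"az": 0,"dx": 0,"dy": 0,"dz": 0.06,"hand": 255},{"ax": 0,"ay": 0,"az": 0,"dx": 0,"dy": 0,"dz": 0.06,"hand": 255},{"ax": 0,"ay": 0,"az": 0,"dx": 0,"dy": 0,"dz": 0.06,"hand": 255},{"ax": 0,"ay": 0,"az": 0,"dx": 0,"dy": 0,"dz": 0.06,"hand": 255},{"ax": 0,"ay": 0,"az": 0,"dx": 0,"dy": 0,"dz": 0.06,"hand": 255},{"ax": 0,"ay": 0,"az": 0,"dx": 0,"dy": 0,"dz": 0.06,"hand": 255},{"ax": 0,"ay": 0,"az": 0,"dx": 0,"dy": 0,"dz": 0.06,"hand": 255},{"ax": 0,"ay": 0,"az": 0,"dx": 0,"dy": 0,"dz": 0.06,"hand": 255}], "newtons": 60}}

```text
clock: 40.9
tcp_pos: [0.5126, 0.3876, 0.0751]
ee_rot: [0.041, -3.141, 0.001]
force: [-0.6, -0.7, -6.8]
width: 0.0157
```

```bash
python3 n.py x .513,.388,.071,91.5
```

```text
t 40.9 tcp [0.5126 0.3876 0.0751] jawdeg 91.5 zax [-0.001 -0.    -1.   ] w 0.0157 F [-0.6 -0.7 -6.8] q [-0.99  0.44  0.39  1.66 -0.18  1.09  1.04]
d [-0.006  0.006  0.068] a [-0.003 -0.004 -0.001]
```

Emit:
{"name": "carry_out", "arguments": {"deltas": [{"ax": 0,"ay": 0,"az": 0,"dx": 0,"dy": 0,"dz": 0.02,"hand": 255},{"ax": 0,"ay": 0,"az": 0,"dx": 0,"dy": 0,"dz": 0.04,"hand": 255},{"ax": 0,"ay": 0,"az": 0,"dx": 0,"dy": 0,"dz": 0.06,"hand": 255},{"ax": 0,"ay": 0,"az": 0,"dx": 0,"dy": 0,"dz": 0.06,"hand": 255},{"ax": 0,"ay": 0,"az": 0,"dx": 0,"dy": 0,"dz": 0.06,"hand": 255},{"ax": 0,"ay": 0,"az": 0,"dx": 0,"dy": 0,"dz": 0.06,"hand": 255},{"ax": 0,"ay": 0,"az": 0,"dx": 0,"dy": 0,"dz": 0.06,"hand": 255},{"ax": 0,"ay": 0,"az": 0,"dx": 0,"dy": 0,"dz": 0.06,"hand": 255},{"ax": 0,"ay": 0,"az": 0,"dx": 0,"dy": 0,"dz": 0.06,"hand": 255},{"ax": 0,"ay": 0,"az": 0,"dx": 0,"dy": 0,"dz": 0.06,"hand": 255}], "newtons": 60}}

```text
clock: 42.25
tcp_pos: [0.513, 0.3879, 0.0717]
ee_rot: [-0.041, 3.141, 0.0]
force: [-0.9, -0.5, -1.7]
width: 0.0159
```

```bash
python3 n.py y .513,.388,.071,91.5
```

```text
t 42.25 tcp [0.513  0.3879 0.0717] jawdeg 91.5 zax [ 0.  0. -1.] w 0.0159 F [-0.9 -0.5 -1.7] q [-0.99  0.44  0.39  1.66 -0.18  1.08  1.04]
d [-0.     0.002  0.011] a [ 0.001  0.002 -0.001]
```

Emit:
{"name": "carry_out", "arguments": {"deltas": [{"ax": 0,"ay": 0,"az": 0,"dx": 0,"dy": 0,"dz": 0.02,"hand": 255},{"ax": 0,"ay": 0,"az": 0,"dx": 0,"dy": 0,"dz": 0.04,"hand": 255},{"ax": 0,"ay": 0,"az": 0,"dx": 0,"dy": 0,"dz": 0.05,"hand": 255},{"ax": 0,"ay": 0,"az": 0,"dx": 0,"dy": 0,"dz": 0.05,"hand": 255},{"ax": 0,"ay": 0,"az": 0,"dx": 0,"dy": 0,"dz": 0.05,"hand": 255},{"ax": 0,"ay": 0,"az": 0,"dx": 0,"dy": 0,"dz": 0.05,"hand": 255},{"ax": 0,"ay": 0,"az": 0,"dx": 0,"dy": 0,"dz": 0.05,"hand": 255},{"ax": 0,"ay": 0,"az": 0,"dx": 0,"dy": 0,"dz": 0.05,"hand": 255},{"ax": 0,"ay": 0,"az": 0,"dx": 0,"dy": 0,"dz": 0.05,"hand": 255},{"ax": 0,"ay": 0,"az": 0,"dx": 0,"dy": 0,"dz": 0.05,"hand": 255}], "newtons": 60}}

```text
clock: 43.6
tcp_pos: [0.5131, 0.388, 0.071]
ee_rot: [-0.041, 3.141, 0.002]
force: [-3.8, -3.3, 11.4]
width: 0.0155
```

```bash
python3 n.py z .513,.388,.071,91.5
```

```text
t 43.6 tcp [0.5131 0.388  0.071 ] jawdeg 91.5 zax [ 0.     0.001 -1.   ] w 0.0155 F [-3.8 -3.3 11.4] q [-0.99  0.44  0.39  1.66 -0.18  1.08  1.04]
d [ 0.002 -0.001  0.   ] a [ 0.008  0.002 -0.001]
```

Emit:
{"name": "carry_out", "arguments": {"deltas": [{"ax": 0,"ay": 0,"az": 0,"dx": 0,"dy": 0,"dz": 0.02,"hand": 255},{"ax": 0,"ay": 0,"az": 0,"dx": 0,"dy": 0,"dz": 0.04,"hand": 255},{"ax": 0,"ay": 0,"az": 0,"dx": 0,"dy": 0,"dz": 0.05,"hand": 255},{"ax": 0,"ay": 0,"az": 0,"dx": 0,"dy": 0,"dz": 0.05,"hand": 255},{"ax": 0,"ay": 0,"az": 0,"dx": 0,"dy": 0,"dz": 0.05,"hand": 255},{"ax": 0,"ay": 0,"az": 0,"dx": 0,"dy": 0,"dz": 0.05,"hand": 255},{"ax": 0,"ay": 0,"az": 0,"dx": 0,"dy": 0,"dz": 0.05,"hand": 255},{"ax": 0,"ay": 0,"az": 0,"dx": 0,"dy": 0,"dz": 0.05,"hand": 255},{"ax": 0,"ay": 0,"az": 0,"dx": 0,"dy": 0,"dz": 0.05,"hand": 255},{"ax": 0,"ay": 0,"az": 0,"dx": 0,"dy": 0,"dz": 0.05,"hand": 255}], "newtons": 60}}

```text
clock: 44.95
tcp_pos: [0.5131, 0.388, 0.071]
ee_rot: [0.041, -3.141, -0.003]
force: [-9.8, -6.5, 26.0]
width: 0.0151
```

```bash
python3 n.py z .513,.388,.071,91.5
```

```text
t 44.95 tcp [0.5131 0.388  0.071 ] jawdeg 91.5 zax [-0.     0.002 -1.   ] w 0.0151 F [-9.8 -6.5 26. ] q [-0.99  0.44  0.39  1.66 -0.19  1.08  1.04]
d [ 0.002 -0.    -0.001] a [ 0.014 -0.002 -0.001]
```

The lid didn't move under 26 N, and its height matches home. I relax the push, open and withdraw.

Emit:
{"name": "carry_out", "arguments": {"deltas": [{"ax": 0,"ay": 0,"az": 0,"dx": 0,"dy": 0,"dz": -0.04,"hand": 255},{"ax": 0,"ay": 0,"az": 0,"dx": 0,"dy": 0,"dz": -0.08,"hand": 255},{"ax": 0,"ay": 0,"az": 0,"dx": 0,"dy": 0,"dz": -0.1,"hand": 255},{"ax": 0,"ay": 0,"az": 0,"dx": 0,"dy": 0,"dz": -0.1,"hand": 255},{"ax": 0,"ay": 0,"az": 0,"dx": 0,"dy": 0,"dz": -0.1,"hand": 120},{"ax": 0,"ay": 0,"az": 0,"dx": 0,"dy": 0,"dz": -0.1,"hand": 80},{"ax": 0,"ay": 0,"az": 0,"dx": 0,"dy": 0,"dz": -0.1,"hand": 80},{"ax": 0,"ay": 0,"az": 0,"dx": 0,"dy": 0,"dz": -0.1,"hand": 80},{"ax": 0,"ay": 0,"az": 0,"dx": 0,"dy": 0,"dz": -0.1,"hand": 80},{"ax": 0,"ay": 0,"az": 0,"dx": 0,"dy": 0,"dz": -0.1,"hand": 80}]}}

```text
clock: 46.3
tcp_pos: [0.5129, 0.3879, 0.0716]
ee_rot: [-0.041, 3.141, 0.0]
force: [0.1, 0.1, 0.7]
width: 0.0585
```

Emit:
{"name": "carry_out", "arguments": {"deltas": [{"ax": 0,"ay": 0,"az": 0,"dx": 0,"dy": 0,"dz": -0.3,"hand": 80},{"ax": 0,"ay": 0,"az": 0,"dx": 0,"dy": 0,"dz": -0.8,"hand": 80},{"ax": 0,"ay": 0,"az": 0,"dx": 0,"dy": 0,"dz": -1.4,"hand": 80},{"ax": 0,"ay": 0,"az": 0,"dx": 0,"dy": 0,"dz": -2.0,"hand": 80},{"ax": 0,"ay": 0,"az": 0,"dx": 0.5,"dy": 0.3,"dz": -2.5,"hand": 80},{"ax": 0,"ay": 0,"az": 0,"dx": 1.2,"dy": 0.8,"dz": -2.7,"hand": 80},{"ax": 0,"ay": 0,"az": 0,"dx": 2.0,"dy": 1.4,"dz": -2.7,"hand": 80},{"ax": 0,"ay": 0,"az": 0,"dx": 2.8,"dy": 2.0,"dz": -2.7,"hand": 80},{"ax": 0,"ay": 0,"az": 0,"dx": 3.4,"dy": 2.6,"dz": -2.7,"hand": 80},{"ax": 0,"ay": 0,"az": 0,"dx": 3.6,"dy": 3.0,"dz": -2.7,"hand": 80}]}}

```text
clock: 47.55
tcp_pos: [0.2883, 0.5647, 0.2353]
ee_rot: [0.049, -3.14, -0.004]
force: [0.7, -0.2, 0.1]
width: 0.0597
```

```bash
sed -i 's/"lid_grip":((321,256),(380,202))/"lid_grip":((292,112),(165,233))/' h.py; sed -i 's/rad=8/rad=20/' h.py; python3 n.py fin .513,.388,.071,91.5; python3 m.py lid_grip block_center ball_center
```

```text
t 47.55 tcp [0.2883 0.5647 0.2353] jawdeg 91.8 zax [-0.001  0.003 -1.   ] w 0.0597 F [ 0.7 -0.2  0.1] q [-1.35  0.28  0.26  1.5  -0.08  1.37  0.52]
d [-3.645 -3.081  2.717] a [ 0.017 -0.005  0.044]
lid_grip tri [0.5135 0.3889 0.0322] gap 0.0011142952097537072
   fit [0.5133 0.3876 0.0842 0.0259] err [0.0356 0.0321]
   fit [0.5134 0.3874 0.0847 0.0252] err [0.0359 0.033 ]
block_center tri [0.3962 0.212  0.0284] gap 0.0007677531281915837
   fit [ 0.3965  0.211   0.0293 -0.2247] err [0.0807 0.1233]
   fit [ 0.3964  0.2107  0.0296 -0.2315] err [0.0803 0.124 ]
ball_center tri [ 0.782  -0.0135  0.0238] gap 0.00024063267986688597
```

View pics/fin0.png

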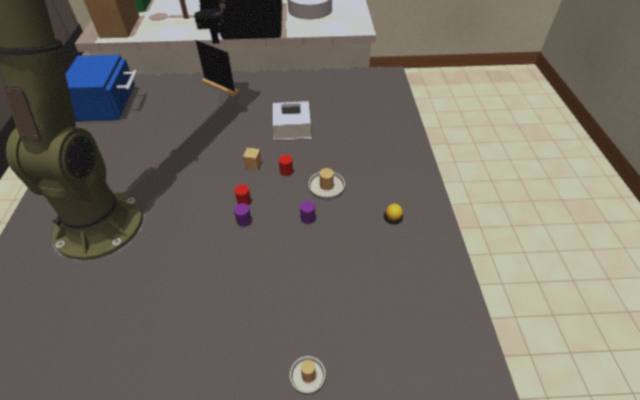

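View pics/fin1.png

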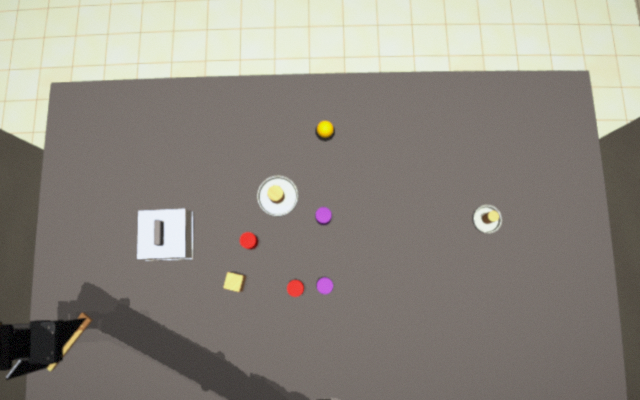

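Both pictures show the lid on the tub at (291,119) / (163,234). The two dish cylinders are upright, and the block and ball haven't moved. The fitted lid height is 84 mm against 81 expected, with about +2 mm of known bias, so I check it by overlaying outlines.

```bash
python3 - <<'E'
from h import *
ps=[eyes.camera(n) for n in("side","top")]
ms=[]
for n,p in zip(NEAR["lid_grip"],ps):
    m=getmask(p,"lid_grip",n); ms.append(m)
for z in (.079,.081,.083,.085,.087,.09):
    from scipy.optimize import minimize
    f=lambda v:sum(np.abs(render(p,"lid_grip",[v[0],v[1],z],.026)-m).sum()/m.sum() for p,m in zip(ps,ms))
    s=minimize(f,[.513,.388],method="Nelder-Mead",options=dict(initial_simplex=[[.513,.388],[.516,.388],[.513,.391]]))
    print(z,s.x.round(4),round(s.fun,4))
out=[]
for p,(x0,y0) in zip(ps,((260,85),(130,200))):
    im=np.ascontiguousarray(p["frame"][y0:y0+66,x0:x0+66,::-1]); a=cv2.resize(im,None,fx=6,fy=6,interpolation=cv2.INTER_CUBIC)
    for b,c in((.003,(0,255,0)),(.010,(0,0,255))):
        q=np.array([[1,1,0],[1,-1,0],[-1,-1,0],[-1,1,0]])*.059
        for dz in(0,.056):
            u=proj(p,q@R.from_euler("z",.026).as_matrix().T+[.513,.388,b+dz]); cv2.polylines(a,[((u-[x0,y0]+.5)*6).astype(int).reshape(-1,1,2)],True,c,1)
    out.append(a)
cv2.imwrite("pics/fz.png",np.hstack(out))
E
```

```text
Traceback (most recent call last):
TypeError: unsupported operand type(s) for -: 'float' and 'NoneType'
```

The network missed the lid that time. A touch on top of the handle with closed fingers settles it. If the lid is home, contact comes at TCP z of about 0.097; if not, at 0.102 or higher.

Emit:
{"name": "carry_out", "arguments": {"deltas": [{"ax": 0,"ay": 0,"az": 0,"dx": -0.7,"dy": -0.6,"dz": 0,"hand": 255},{"ax": 0,"ay": 0,"az": 0,"dx": -1.4,"dy": -1.2,"dz": 0,"hand": 255},{"ax": 0,"ay": 0,"az": 0,"dx": -2.1,"dy": -1.8,"dz": 0,"hand": 255},{"ax": 0,"ay": 0,"az": 0,"dx": -2.8,"dy": -2.4,"dz": 0.2,"hand": 255},{"ax": 0,"ay": 0,"az": 0,"dx": -3.4,"dy": -2.8,"dz": 0.6,"hand": 255},{"ax": 0,"ay": 0,"az": 0,"dx": -3.6,"dy": -3.0,"dz": 1.0,"hand": 255},{"ax": 0,"ay": 0,"az": 0,"dx": -3.65,"dy": -3.08,"dz": 1.4,"hand": 255},{"ax": 0,"ay": 0,"az": 0,"dx": -3.65,"dy": -3.08,"dz": 1.7,"hand": 255},{"ax": 0,"ay": 0,"az": 0,"dx": -3.65,"dy": -3.08,"dz": 1.75,"hand": 255},{"ax": 0,"ay": 0,"az": 0,"dx": -3.65,"dy": -3.08,"dz": 1.75,"hand": 255}]}}

```text
clock: 49.5
tcp_pos: [0.5158, 0.384, 0.1291]
ee_rot: [-0.043, 3.141, 0.001]
force: [-0.7, -0.0, 0.3]
width: 0.0003
```

```bash
python3 n.py t .513,.388,.098,91.5
```

```text
t 49.5 tcp [0.5158 0.384  0.1291] jawdeg 91.6 zax [ 0.001  0.001 -1.   ] w 0.0003 F [-0.7 -0.   0.3] q [-1.    0.38  0.4   1.61 -0.16  1.18  1.03]
d [0.054 0.067 0.53 ] a [0.01  0.011 0.005]
```

Emit:
{"name": "carry_out", "arguments": {"deltas": [{"ax": 0,"ay": 0,"az": 0,"dx": 0.04,"dy": 0.06,"dz": 0.1,"hand": 255},{"ax": 0,"ay": 0,"az": 0,"dx": 0.04,"dy": 0.06,"dz": 0.2,"hand": 255},{"ax": 0,"ay": 0,"az": 0,"dx": 0.04,"dy": 0.06,"dz": 0.3,"hand": 255},{"ax": 0,"ay": 0,"az": 0,"dx": 0.04,"dy": 0.06,"dz": 0.4,"hand": 255},{"ax": 0,"ay": 0,"az": 0,"dx": 0.04,"dy": 0.06,"dz": 0.48,"hand": 255},{"ax": 0,"ay": 0,"az": 0,"dx": 0.04,"dy": 0.06,"dz": 0.5,"hand": 255},{"ax": 0,"ay": 0,"az": 0,"dx": 0.04,"dy": 0.06,"dz": 0.5,"hand": 255},{"ax": 0,"ay": 0,"az": 0,"dx": 0.04,"dy": 0.06,"dz": 0.5,"hand": 255},{"ax": 0,"ay": 0,"az": 0,"dx": 0.04,"dy": 0.06,"dz": 0.5,"hand": 255},{"ax": 0,"ay": 0,"az": 0,"dx": 0.04,"dy": 0.06,"dz": 0.5,"hand": 255}]}}

```text
clock: 50.85
tcp_pos: [0.5136, 0.3867, 0.0987]
ee_rot: [-0.041, 3.141, 0.0]
force: [0.6, -0.5, 0.3]
width: 0.0002
```

Emit:
{"name": "carry_out", "arguments": {"deltas": [{"ax": 0,"ay": 0,"az": 0,"dx": 0,"dy": 0,"dz": 0.02,"hand": 255},{"ax": 0,"ay": 0,"az": 0,"dx": 0,"dy": 0,"dz": 0.04,"hand": 255},{"ax": 0,"ay": 0,"az": 0,"dx": 0,"dy": 0,"dz": 0.06,"hand": 255},{"ax": 0,"ay": 0,"az": 0,"dx": 0,"dy": 0,"dz": 0.08,"hand": 255},{"ax": 0,"ay": 0,"az": 0,"dx": 0,"dy": 0,"dz": 0.08,"hand": 255},{"ax": 0,"ay": 0,"az": 0,"dx": 0,"dy": 0,"dz": 0.08,"hand": 255},{"ax": 0,"ay": 0,"az": 0,"dx": 0,"dy": 0,"dz": 0.08,"hand": 255},{"ax": 0,"ay": 0,"az": 0,"dx": 0,"dy": 0,"dz": 0.08,"hand": 255},{"ax": 0,"ay": 0,"az": 0,"dx": 0,"dy": 0,"dz": 0.08,"hand": 255},{"ax": 0,"ay": 0,"az": 0,"dx": 0,"dy": 0,"dz": 0.08,"hand": 255}]}}

```text
clock: 52.1
tcp_pos: [0.5137, 0.3868, 0.0974]
ee_rot: [-0.041, 3.141, 0.002]
force: [-5.2, -5.1, 17.3]
width: 0.0004
```

Contact came at 0.0974 and held firm at 17 N, so the lid is fully home. Withdrawing.

Emit:
{"name": "carry_out", "arguments": {"deltas": [{"ax": 0,"ay": 0,"az": 0,"dx": 0,"dy": 0,"dz": -0.2,"hand": 255},{"ax": 0,"ay": 0,"az": 0,"dx": 0,"dy": 0,"dz": -0.6,"hand": 255},{"ax": 0,"ay": 0,"az": 0,"dx": 0,"dy": 0,"dz": -1.1,"hand": 255},{"ax": 0,"ay": 0,"az": 0,"dx": 0,"dy": 0,"dz": -1.7,"hand": 255},{"ax": 0,"ay": 0,"az": 0,"dx": 0.5,"dy": 0.3,"dz": -2.2,"hand": 255},{"ax": 0,"ay": 0,"az": 0,"dx": 1.2,"dy": 0.8,"dz": -2.2,"hand": 255},{"ax": 0,"ay": 0,"az": 0,"dx": 2.0,"dy": 1.4,"dz": -2.2,"hand": 255},{"ax": 0,"ay": 0,"az": 0,"dx": 2.8,"dy": 2.0,"dz": -2.2,"hand": 255},{"ax": 0,"ay": 0,"az": 0,"dx": 3.3,"dy": 2.5,"dz": -2.2,"hand": 255},{"ax": 0,"ay": 0,"az": 0,"dx": 3.4,"dy": 2.6,"dz": -2.2,"hand": 255}]}}

```text
clock: 53.35
tcp_pos: [0.3014, 0.5399, 0.2255]
ee_rot: [0.051, -3.14, -0.001]
force: [-0.0, -0.4, -0.4]
width: 0.0004
```

```bash
python3 n.py fin2 .5,.3,.2; python3 m.py lid_grip block_center ball_center
```

```text
t 53.35 tcp [0.3014 0.5399 0.2255] jawdeg 91.9 zax [-0.001  0.001 -1.   ] w 0.0004 F [-0.  -0.4 -0.4] q [-1.33  0.26  0.28  1.55 -0.07  1.34  0.56]
d [-3.139 -4.05   0.428] a [-0.003  0.002  0.   ]
lid_grip tri [0.5137 0.3895 0.0318] gap 0.0003174103756167968
   fit [0.5135 0.3878 0.084  0.0242] err [0.0329 0.0388]
   fit [0.5135 0.3878 0.084  0.0235] err [0.0327 0.0386]
block_center tri [0.3958 0.2124 0.0276] gap 0.0015845854551803252
   fit [ 0.3959  0.2125  0.0272 -0.1971] err [0.1038 0.1123]
   fit [ 0.396   0.212   0.0279 -0.2238] err [0.1076 0.1044]
ball_center tri [ 0.7807 -0.0152  0.025 ] gap 0.002036489724846386
```

View pics/fin20.png

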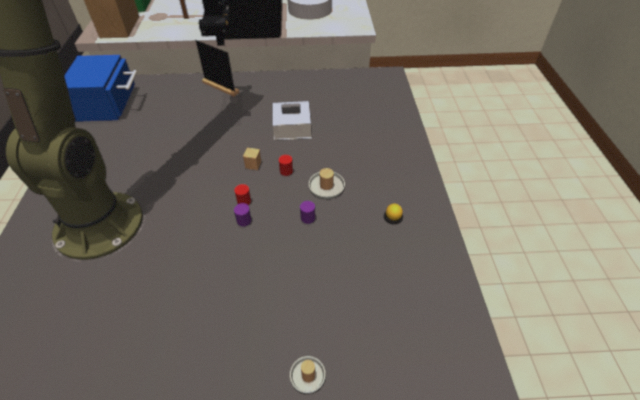

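The final picture shows the lid on the tub at (291,119) and the cylinders standing in the dishes at (327,180) and (308,371). The block at (252,158) and the ball at (394,212) are unmoved, and the arm is clear. Handing in.

```bash
python3 -c "
from cell import workorder; print(workorder.close_job())"
```

```text
the job is handed in; nothing more can be done
None
```

The foraging game is loaded and handed in after about 54 s of the 120 s. I placed the small cylinder in the small dish, the medium in the large dish and the large in the tub base, then put the lid on and pressed it home.

**Placing:** The camera pictures put each cylinder upright and about 1–3 mm from the middle of its place. The two estimates for the medium one differed by up to about 3 mm.

**Lid:** I pressed it down with up to 26 N and it did not move further. Touching the top of the handle afterwards met a firm stop at 17 N, with the TCP at 97.4 mm. The height expected for a lid fully home is 97 mm.

**Bystanders:** The block and ball measured within about 2 mm of where they started. The gripper was clear of everything when I handed in.

**Checks that disagreed or failed:**
- The camera put the lid's grip point at 84 mm, against 81 mm expected. The cameras read about 1–3 mm high on most things, so I trusted the touch test.
- The block's turn came out 0.09–0.11 rad before and 0.20–0.23 rad after. I put this down to a poor first fit, because the pictures show it unmoved.
- The networks missed the small and medium cylinders once they stood in the dishes, so I checked those by reading their tops in the pictures. One overlay check of the lid also failed because the network missed it.

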